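# Reload and balance a swing-out degassing centrifuge

## Robot

A 6-joint arm with a two-finger parallel gripper is mounted at the origin on a cart in front of the work surface, level with it; the furniture and walls round the work are solid. World frame = base frame: x ahead of the robot, y to its left, z up, the work surface at z = 0. Lengths are in m, angles in rad, forces in N, time in s.
With the tool pointing down it reaches from about 0.3 to 0.875 m from the base axis. Payload 6.4 kg.
Tool frame: the origin (TCP) lies midway between the tips of the shut fingers; the grasp point (between the pads) lies 19 mm behind it; z points along the fingers, y is the direction in which the jaws open and shut (so a half turn about z gives the same grasp; the last joint's range is limited). The gripper opens to 85 mm and grips with 20 to 120 N. Pads are 22 mm wide; open, the fingers measure 114 mm over their backs; the gripper's body (76 mm by 85 mm) begins 54 mm behind the grasp point. The pads swing forward as they close: fully open they stand 13 mm farther back than shut.
Start: joints at [-1.387, 0.181, 1.607, -0, 1.354, -0.206], TCP at [0.219, -0.532, 0.231] pointing down, gripper open.
Joint ranges: [-2.99, 2.99], [-0.89, 2.07], [0.3, 2.58], [-1.14, 4.28], [0, 2.63], [-3.12, 3.12]. Speed limits (rad/s): [2.57, 2.57, 3.01, 3.14, 3.14, 3.14].

## Interface

Orientations are given as a unit quaternion [w, x, y, z].
In Python, from bench import ctrl gives the robot as it stands. The module is installed in compiled form; this text tells all that it offers.
- The arm moves only by the tool arm_command, never from a script. Its argument "plan" is one flat list of numbers, 4 for each row, row after row: the shift along the tool's x, y, z in mm, then the turn about the tool's z in rad. A call has 1 to 20 rows; each row shifts and turns the commanded pose from where the row before left it, along the tool's axes as they then stand; what a row does not reach is not made up. A row lasts 1/10 s, in which the tool goes at most 50 mm and 8.59 degrees, less where a joint would pass 70% of its speed; a pose out of reach is approached as far as the arm can. A call is refused whole if a number of a shift passes 50 or a number of a turn 0.15, either way. A call with a gripper value outside its range is refused whole. "grip" is the opening, from 0 (shut) to 1 (fully open), set as the call begins (left out, the last holds). The fingers move at their own pace and stop on an object; the grip force is fixed at half the most. Time passes only in rows, so rows that do not move let the fingers close. It gives the time, the measured TCP pose, the force and the opening at its end, in the units of the state.
- ctrl.get_obs(): the state, without advancing time (a new reading comes with each control period).
- ctrl.camera(name): name is "side" or "top"; returns a dict with "color" (480x640x3 uint8, red, green, blue), "camera_matrix" (3x3 intrinsics, pixels), "k1" (the pictures are not rectified: a ray, as slopes to the right and down, at radius r is drawn at 1 + k1 r^2 times it, then the intrinsics apply), "eye" and "attitude" of the camera in the world. Camera axes: x right, y up, looking along -z (the intrinsics and any distortion apply to the point x, -y, -z); pixel columns grow to the right and rows downward; lengths in m; the calibration is good to about 2 mm. A picture is of the moment at which its call begins. There is no depth.
- ctrl.hand_in(): hands the job in, once; it reports no verdict.
The state is a dict: "time_s": time; "q": joint angles; "dq": joint speeds; "joint_efforts": joint torques, N m; "eef_pos": TCP position; "eef_rot": TCP orientation; "wrist_force": force on the tool from outside, world axes, zero at the start; "torque": the same for the moment, N m; "opening": opening from 0.0 (shut) to 1.0 (fully open).
Only numpy, scipy, OpenCV 4.12 (cv2) and the standard library are available. Lean on these libraries where they do the work, as an engineer would, in place of code of your own. Each camera call takes 0.05 s, during which the arm holds its last target. There are 200 camera calls.

## Task

Lift the blue bucket off its trunnion seats at the near side of the centrifuge rotor, keeping it level, stand it on the bench beside the machine with its red-capped vials still in it, and there move every red-capped vial into the white rack. Then, on the bench, stand black-capped vials from the bench in the bucket so that, once it hangs in its seats again, each black-capped vial in the far bucket has one straight across the spindle from it and no other place is filled. Hang the loaded bucket back, free and at rest, leave any spare vial standing, and do not disturb the far bucket or the other things on the bench.

Things in the scene. Friction and masses are not known exactly. Their poses are not given: they have to be found in the camera images.
- centrifuge: bench centrifuge, fixed: white casing 300 x 300 mm, 105 mm high, with a round steel bowl 280 mm wide let into its top; its lid stands open along the far (+x) side, up to 0.38 m above the bench. Origin: centre of its underside; x points from the control panel to the lid
- rotor: swing-out rotor in the bowl, locked: a hub (up to 62 mm) and two aluminium side bars along its own x, 14 mm thick, centred at y = -77 and +77 mm, with lugs up to 69 mm above its origin. A twin of the blue bucket is fixed in its far (+x) seats; the loose bucket starts in the near (-x) seats. Origin: on the spindle, 40 mm above the bench; z up
- rotor_seat (a point): middle between the two near seats, [-78, 0, 51.5] mm in the rotor's frame: bucket_axis lies here when the bucket hangs. A seat is an open slot in the top of each side bar, 9 mm wide, its bottom 48 mm above the rotor's origin, from 58 mm upward flared to 16 mm wide or more
- bucket: loose blue swing bucket, 0.2 to 0.35 kg: block 48 (x) by 132 (y) by 28 mm high, flat underside; three bores 28 mm wide in a row at y = -40, 0 and 40 mm, floors 4 mm above the underside. A cheek 30 mm wide (x) rises to 59 mm at each y end. Can be gripped across its 48 mm sides at mid-length. Origin: centre of its underside, z up. The same either way round
- bucket_axis (a point): middle of the bucket's trunnion axis, 44 mm above the centre of its underside. The axis runs along the bucket's y; on it a 7 mm pin sticks out of each cheek, from y = 66 to 82 mm and -66 to -82 mm. Hanging by its pins the bucket swings freely about y; along y it has 4 mm of play each way between the rotor bars
- mate1: twin of the fresh black-capped vials, already loaded in the far bucket at [78, -40, 11.5] mm in the rotor's frame, axes parallel to the rotor's. Straight across the spindle from it, in the near bucket as it hangs, lies [-78, 40, 11.5] mm. Origin: centre of its underside. May be absent (None): then its place is empty
- mate2: twin of the fresh black-capped vials, already loaded in the far bucket at [78, 0, 11.5] mm in the rotor's frame, axes parallel to the rotor's. Straight across the spindle from it, in the near bucket as it hangs, lies [-78, 0, 11.5] mm. Origin: centre of its underside. May be absent (None): then its place is empty
- mate3: twin of the fresh black-capped vials, already loaded in the far bucket at [78, 40, 11.5] mm in the rotor's frame, axes parallel to the rotor's. Straight across the spindle from it, in the near bucket as it hangs, lies [-78, -40, 11.5] mm. Origin: centre of its underside. May be absent (None): then its place is empty
- spun1: finished vial, loose, 18 g, 23 mm diameter, 53 mm tall: white body and red ribbed cap (top 10 mm). Starts in a bore of the near bucket. Origin: centre of its underside, z up. May be absent (None)
- spun2: finished vial, loose, 18 g, 23 mm diameter, 53 mm tall: white body and red ribbed cap (top 10 mm). Starts in a bore of the near bucket. Origin: centre of its underside, z up. May be absent (None)
- spun3: finished vial, loose, 18 g, 23 mm diameter, 53 mm tall: white body and red ribbed cap (top 10 mm). Starts in a bore of the near bucket. Origin: centre of its underside, z up. May be absent (None)
- fresh1: fresh, loose, 18 g vial, 25 mm diameter, 49 mm tall: white body and black ribbed cap (the cap is its top 10 mm, equally wide). Origin: centre of its underside, z up. Starts standing on the bench; all three are alike and any may be used
- fresh2: fresh, loose, 18 g vial, 25 mm diameter, 49 mm tall: white body and black ribbed cap (the cap is its top 10 mm, equally wide). Origin: centre of its underside, z up. Starts standing on the bench; all three are alike and any may be used
- fresh3: fresh, loose, 18 g vial, 25 mm diameter, 49 mm tall: white body and black ribbed cap (the cap is its top 10 mm, equally wide). Origin: centre of its underside, z up. Starts standing on the bench; all three are alike and any may be used
- rack: white vial rack, loose, 0.5 kg, 58 mm (x) by 196 mm (y), 28 mm high: a block with four bores 26 mm wide in a row along y, at y = -69, -23, 23 and 69 mm, their floors 4 mm above its underside. Origin: centre of its underside
- driver_green: bystander: green screwdriver lying on the bench, 180 mm long
- tweezers: bystander: black tweezers lying on the bench, 127 mm long
- cutters: bystander: orange flush cutters lying on the bench, 122 mm long
- flux_bottle: bystander: white bottle with a black cap, 25 mm wide, 60 mm tall, standing behind the rack
- transformer: bystander: small transformer with a yellow coil, 28 x 36 x 31 mm, standing near the bench's front edge

How it is judged:
By the outcome, as a careful person would: the job done as asked, in the order asked, and still so for the second after the job is handed in, with the robot touching nothing.
Of mate1, mate2, mate3 only 2 to 3 are there at a start; the rules pass over those that are not, and their reading is None.
Of spun1, spun2, spun3 only 2 to 3 are there at a start; the rules pass over those that are not, and their reading is None.
At some moment in a run one of rack may be knocked a few centimetres aside while the robot is not near it.
It also fails if it takes over 208 s, if anything falls off the work surface, if the arm or the gripper's body presses on something with over 40 N, if the wrist force passes 120 N, or if a joint passes its speed limit or range.

## Working session

There is one attempt and no reset: what is moved stays moved. The work goes in short steps, Python scripts to look and compute and a tool call to move; the robot and the scene stay as the last step left them, time stands still between calls to the robot, and variables do not carry over. Pictures are saved under pics/ and viewed, about 12 in all and at most 16, crops included, and the job is handed in when it is done.

Besides the shell and the picture viewer there is one more tool, called as name(argument=value, ...) on one line, values as JSON. arm_command: Moves the arm, as the interface text tells. Its arguments: {"type":"object","properties":{"plan":{"type":"array","items":{"type":"number"}},"grip":{"type":"number"}},"required":["plan"]}

```bash
mkdir -p pics; cat > h.py <<'E'
import numpy as np, cv2
from bench import ctrl
from scipy.spatial.transform import Rotation as R
def quat(q): return R.from_quat([q[1],q[2],q[3],q[0]])
def rot(a):
    a=np.array(a,float)
    return a if a.shape==(3,3) else quat(a).as_matrix()
def snap(name,fn):
    c=ctrl.camera(name); cv2.imwrite(f'pics/{fn}.png',c['color'][:,:,::-1]); 
    np.save(f'pics/{fn}.npy',c,allow_pickle=True); return c
def load(fn): return np.load(f'pics/{fn}.npy',allow_pickle=True).item()
def proj(c,P):
    P=np.atleast_2d(P); p=(P-c['eye'])@rot(c['attitude']); s=np.stack([p[:,0],-p[:,1]],1)/(-p[:,2:3])
    s=s*(1+c['k1']*(s**2).sum(1,keepdims=True)); K=np.array(c['camera_matrix']); return s@K[:2,:2].T+K[:2,2]
def unproj(c,uv,z):
    uv=np.atleast_2d(np.array(uv,float)); K=np.array(c['camera_matrix']); d=(uv-K[:2,2])@np.linalg.inv(K[:2,:2]).T
    s=d.copy()
    for _ in range(30): s=d/(1+c['k1']*(s**2).sum(1,keepdims=True))
    r=np.stack([s[:,0],-s[:,1],-np.ones(len(s))],1)@rot(c['attitude']).T
    e=np.array(c['eye']); return e+r*((np.asarray(z)-e[2])/r[:,2])[:,None]
def crop(fn,x0,y0,x1,y1,k):
    im=cv2.imread(f'pics/{fn}.png')[y0:y1,x0:x1]; cv2.imwrite(f'pics/{fn}_c{x0}_{y0}.png',cv2.resize(im,None,fx=k,fy=k,interpolation=cv2.INTER_CUBIC))
E
python3 - <<'E'
from h import *
for n in('top','side'):
    c=snap(n,n+'0'); print(n,c['eye'],c['attitude'],c['camera_matrix'],c['k1'])
o=ctrl.get_obs(); print(o['eef_pos'],o['eef_rot'],o['opening'],o['time_s'],quat(o['eef_rot']).as_matrix())
E
```

```text
top [ 0.29366287 -0.03044186  1.26996367] [-0.69208986 -0.08057721  0.0577484   0.71497138] [[500.51930754   0.         313.75630505]
 [  0.         500.51930754 239.57586216]
 [  0.           0.           1.        ]] -0.030271766136582882
side [0.1330447  1.13806369 0.53055095] [-0.13404427 -0.09401034  0.56399826  0.80938257] [[542.6395423    0.         325.3068508 ]
 [  0.         542.6395423  253.41003501]
 [  0.           0.           1.        ]] -0.12294769897919688
[ 0.21841258 -0.53137086  0.23046215] [-7.95228353e-04  9.81068926e-01  1.93657248e-01  5.65558841e-06] 0.9993002198218373 0.1 [[ 9.24993741e-01  3.79982225e-01 -2.96906424e-04]
 [ 3.79982207e-01 -9.24992476e-01  1.56253814e-03]
 [ 3.19100513e-04 -1.55815716e-03 -9.99998735e-01]]
```

View pics/top0.png

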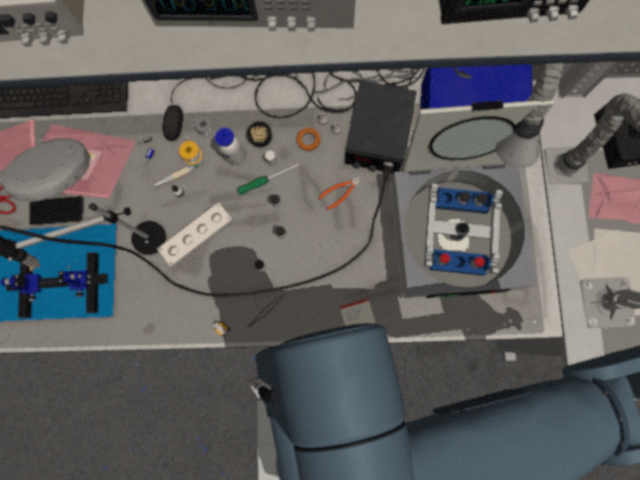

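View pics/side0.png

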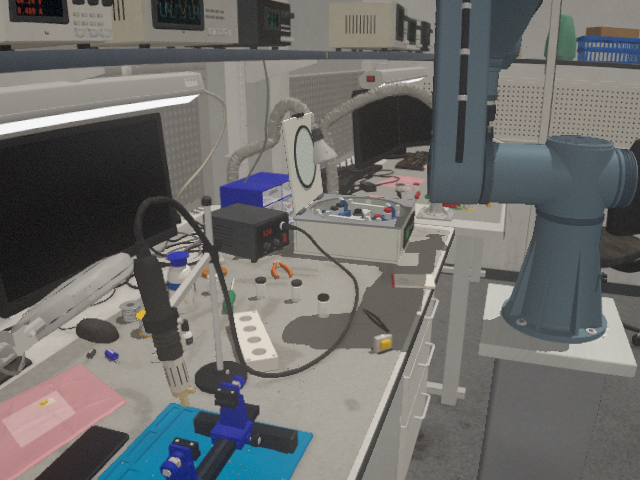

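The top view shows the rack at (195,233), black-capped vials near (274,199), (278,231), (259,264), and the centrifuge around (463,230). I'll enlarge those areas.

```bash
python3 - <<'E'
from h import *
crop('top0',385,155,545,300,5)
crop('top0',145,140,405,335,3)
E
```

```text
(no output)
```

View pics/top0_c385_155.png

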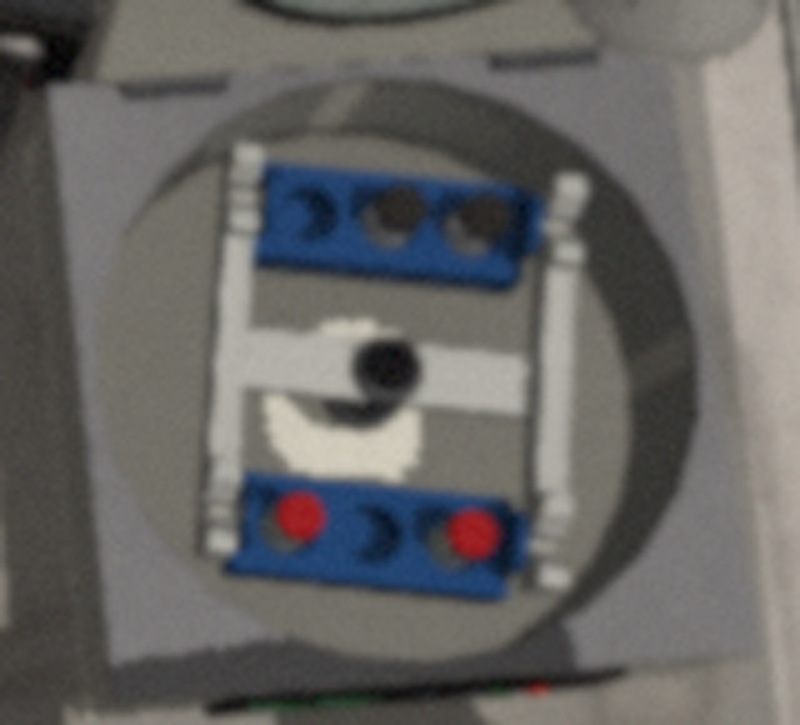

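View pics/top0_c145_140.png

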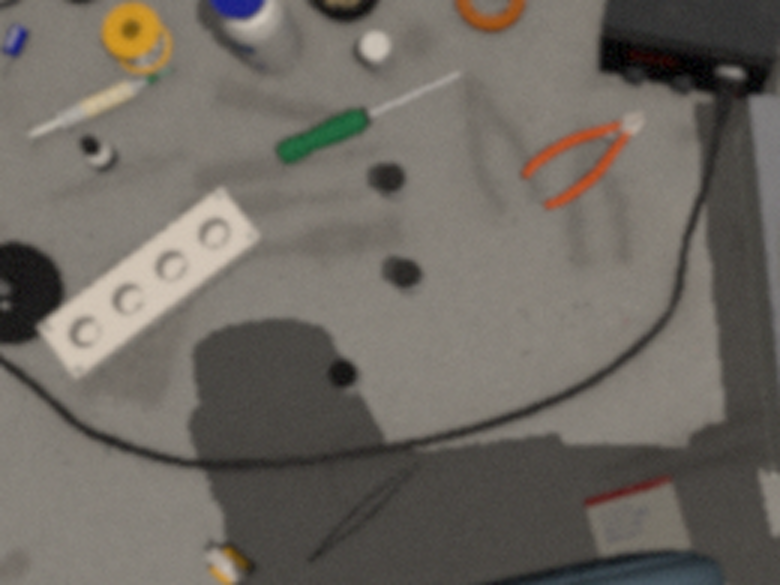

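The far bucket's +y (left) bore is empty and the middle and right ones hold vials, so mate1 and mate2 are there. The near bucket has red caps left and right. Next I'll compute positions.

```bash
cat >> h.py <<'E'
from scipy.optimize import least_squares
def fit2(c,model,uv,x0=(.5,0,0)):
    model=np.array(model,float);uv=np.array(uv,float)
    def f(p):
        cs,sn=np.cos(p[2]),np.sin(p[2]); W=np.stack([p[0]+cs*model[:,0]-sn*model[:,1],p[1]+sn*model[:,0]+cs*model[:,1],model[:,2]],1)
        return (proj(c,W)-uv).ravel()
    r=least_squares(f,x0); return r.x,np.abs(r.fun).max()
E
python3 - <<'E'
from h import *
c=load('top0'); np.set_printoptions(precision=4,suppress=True)
A=lambda p:np.array(p)/5+[385,155]; B=lambda p:np.array(p)/3+[145,140]
m=[[-.078,.077,.1],[.078,.077,.1],[-.078,-.077,.1],[.078,-.077,.1]]
uv=A([[225,514],[245,189],[553,543],[571,222]])
r=fit2(c,m,uv,(.7,-.35,0)); print('rotor',r)
print('casing corners',unproj(c,A([[50,90],[110,665],[760,655],[690,65]]),[.105]*4))
print('redcaps',unproj(c,A([[302,517],[474,533]]),[.104]*2), 'expected z top 40+11.5+53')
print('mates',unproj(c,A([[400,210],[487,217]]),[.1]*2))
print('fresh',unproj(c,B([[390,177],[405,271],[343,373]]),[.049]*3))
mr=[[.029,-.098,.028],[-.029,-.098,.028],[-.029,.098,.028],[.029,.098,.028]]+[[0,y,.028] for y in(-.069,-.023,.023,.069)]
rr=fit2(c,mr,B([[222,188],[262,236],[77,380],[37,325],[215,233],[171,266],[128,299],[85,332]]),(.6,.2,0)); print('rack',rr)
print('others: cutters,driver,tweezers,transf,white flux?',unproj(c,B([[545,205],[460,75],[285,155],[410,465],[310,558],[228,562],[95,150]]),[0]*7))
print('cable',unproj(c,B([[700,230],[670,310],[590,375],[500,420],[300,463],[150,455]]),[0]*6))
s=load('side0')
fr=unproj(c,B([[390,177],[405,271],[343,373]]),[.049]*3); print('fresh top in side',proj(s,fr))
p=rr[0];cs,sn=np.cos(p[2]),np.sin(p[2]);print('rack corners side',proj(s,[[p[0]+cs*a-sn*b,p[1]+sn*a+cs*b,z] for a,b,z in mr]))
crop('side0',210,180,430,345,3)
E
```

```text
rotor (array([ 0.5417, -0.3553, -0.1392]), np.float64(0.8704893612343767))
casing corners [[ 0.6831 -0.198   0.105 ]
 [ 0.4034 -0.2088  0.105 ]
 [ 0.3977 -0.5084  0.105 ]
 [ 0.6839 -0.5077  0.105 ]]
redcaps [[ 0.4697 -0.303   0.104 ]
 [ 0.4594 -0.3823  0.104 ]] expected z top 40+11.5+53
mates [[ 0.6178 -0.3628  0.1   ]
 [ 0.6128 -0.4041  0.1   ]]
fresh [[0.6452 0.1009 0.049 ]
 [0.5633 0.0895 0.049 ]
 [0.4791 0.1421 0.049 ]]
rack (array([0.5664, 0.3103, 0.6392]), np.float64(0.6120053105375973))
others: cutters,driver,tweezers,transf,white flux? [[ 0.6286 -0.0292  0.    ]
 [ 0.751   0.0424  0.    ]
 [ 0.6831  0.1991  0.    ]
 [ 0.406   0.0927  0.    ]
 [ 0.3307  0.1782  0.    ]
 [ 0.3293  0.2476  0.    ]
 [ 0.6948  0.3697  0.    ]]
cable [[ 0.6011 -0.1627  0.    ]
 [ 0.5315 -0.1332  0.    ]
 [ 0.4776 -0.0624  0.    ]
 [ 0.4417  0.0154  0.    ]
 [ 0.4106  0.1864  0.    ]
 [ 0.4214  0.3153  0.    ]]
fresh top in side [[260.314  277.335 ]
 [295.2687 280.0045]
 [322.7961 294.151 ]]
rack corners side [[229.0056 312.6122]
 [256.5025 308.9293]
 [277.739  355.1638]
 [245.5172 360.2453]
 [245.2473 316.7865]
 [249.3222 326.933 ]
 [253.7307 337.8804]
 [258.5139 349.723 ]]
```

View pics/side0_c210_180.png

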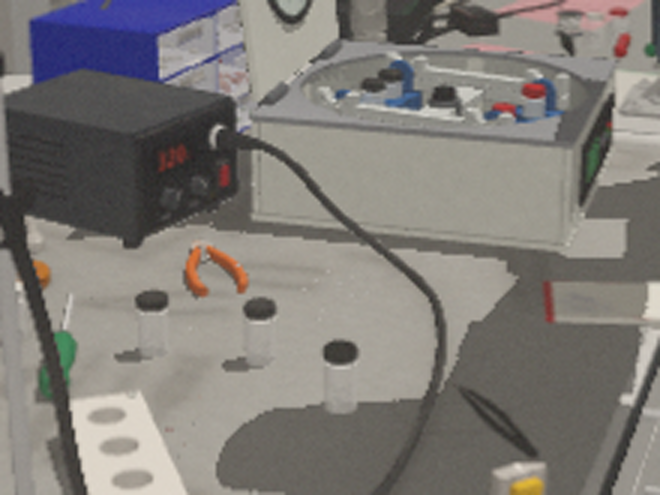

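```bash
cat >> h.py <<'E'
def pose():
    o=ctrl.get_obs(); M=quat(o['eef_rot']).as_matrix(); return np.array(o['eef_pos']),M,np.arctan2(M[1,0],M[0,0]),o
def go(x,y,z,psi=None,step=35,from_=None):
    """print turn and the tool-axis shift (mm) after that turn, from measured pose (or from_=(x,y,z,psi)) to target"""
    if from_ is None:
        p,M,ps,o=pose(); print('at',p.round(4),'psi',round(ps,4),'open',round(o['opening'],3),'t',round(o['time_s'],2),'F',np.round(o['wrist_force'],1))
    else: p=np.array(from_[:3]);ps=from_[3]
    psi=ps if psi is None else psi
    t=-(psi-ps); n=int(np.ceil(abs(t)/.14-1e-9)); c,s=np.cos(psi),np.sin(psi)
    d=(np.array([x,y,z])-p)*1e3; d=np.array([c*d[0]+s*d[1], s*d[0]-c*d[1], -d[2]])
    m=max(1,int(np.ceil(np.linalg.norm(d)/step)))
    print(f'turn {t:.3f} = {n} x {t/max(n,1):.4f};  shift {d.round(1)} = {m} x {(d/m).round(2)}')
    return (x,y,z,psi)
E
python3 - <<'E'
from h import *
a=go(.4645,-.344,.20,1.434); go(.4645,-.344,.051,from_=a)
E
```

```text
at [ 0.2184 -0.5314  0.2305] psi 0.3898 open 0.999 t 0.1 F [ 0.9  0.2 -0.6]
turn -1.044 = 8 x -0.1305;  shift [219.2 218.2  30.5] = 9 x [24.35 24.25  3.38]
turn -0.000 = 0 x -0.0000;  shift [  0.   0. 149.] = 5 x [ 0.   0.  29.8]
```

arm_command(plan=[0,0,0,-0.13,0,0,0,-0.13,0,0,0,-0.13,0,0,0,-0.13,0,0,0,-0.13,0,0,0,-0.13,0,0,0,-0.13,0,0,0,-0.134,24.4,24.3,3,0,24.4,24.3,3,0,24.4,24.3,3,0,24.4,24.3,3,0,24.4,24.3,3,0,24.4,24.3,3,0,24.4,24.3,3,0,24.4,24.3,3,0,24.4,24.3,3,0,0,0,0,0], grip=0.78)

```text
time_s: 1.9
eef_pos: [0.4674, -0.341, 0.2033]
eef_rot: [-0.001, 0.752, 0.659, 0.001]
wrist_force: [0.2, -0.6, 0.1]
opening: 0.782
```

```bash
python3 - <<'E'
from h import *
a=go(.4645,-.344,.051,1.434)
s=snap('side','s1'); snap('top','t1')
cv2.imwrite('pics/m1.png',np.hstack([cv2.resize(cv2.imread('pics/s1.png')[150:290,270:440],None,fx=2.3,fy=2.3),cv2.resize(cv2.imread('pics/t1.png')[150:290,385:555],None,fx=2.3,fy=2.3)]))
E
```

```text
at [ 0.4674 -0.341   0.2033] psi 1.4379 open 0.782 t 1.9 F [ 0.2 -0.6  0.1]
turn 0.004 = 1 x 0.0039;  shift [ -3.3  -2.4 152.3] = 5 x [-0.66 -0.48 30.46]
```

View pics/m1.png

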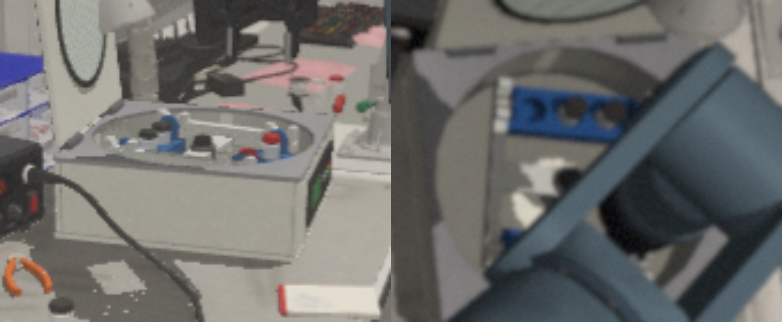

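The side view shows the near red caps clear, with the gripper above them. The top view shows the arm over the near bucket. Going down in two steps.

arm_command(plan=[-3.3,-2.4,0,0.004,0,0,30,0,0,0,30,0,0,0,30,0,0,0,10,0,0,0,0,0,0,0,0,0])

```text
time_s: 2.7
eef_pos: [0.4625, -0.3484, 0.1056]
eef_rot: [0.001, 0.755, 0.655, -0.0]
wrist_force: [0.5, -0.7, 1.0]
opening: 0.784
```

```bash
python3 - <<'E'
from h import *
a=go(.4645,-.344,.051,1.434)
E
```

```text
at [ 0.4625 -0.3484  0.1056] psi 1.4288 open 0.784 t 2.7 F [ 0.5 -0.7  1. ]
turn -0.005 = 1 x -0.0052;  shift [ 4.6  1.4 54.6] = 2 x [ 2.3   0.7  27.29]
```

arm_command(plan=[0,0,0,0,0,0,0,0,0,0,0,0])

```text
time_s: 3.0
eef_pos: [0.4628, -0.3476, 0.1054]
eef_rot: [0.001, 0.755, 0.656, 0.0]
wrist_force: [-0.3, -0.4, -0.2]
opening: 0.778
```

```bash
python3 - <<'E'
from h import *
a=go(.4645,-.344,.051,1.434)
E
```

```text
at [ 0.4628 -0.3476  0.1054] psi 1.43 open 0.778 t 3.0 F [-0.3 -0.4 -0.2]
turn -0.004 = 1 x -0.0040;  shift [ 3.8  1.2 54.4] = 2 x [ 1.9   0.58 27.2 ]
```

arm_command(plan=[3.6,1.2,5,-0.004,0,0,17,0,0,0,17,0,0,0,15.4,0,0,0,0,0,0,0,0,0,0,0,0,0])

```text
time_s: 3.7
eef_pos: [0.4653, -0.3437, 0.0498]
eef_rot: [0.001, 0.754, 0.657, 0.001]
wrist_force: [3.1, 0.6, 2.4]
opening: 0.776
```

arm_command(plan=[0,0,0,0,0,0,0,0,0,0,0,0,0,0,0,0,0,0,0,0], grip=0.3)

```text
time_s: 4.2
eef_pos: [0.4639, -0.3436, 0.0498]
eef_rot: [-0.0, 0.754, 0.657, 0.0]
wrist_force: [-0.4, 1.4, 2.3]
opening: 0.55
```

```bash
python3 - <<'E'
from h import *
a=go(.4645,-.344,.051,1.434); print(ctrl.get_obs()['torque'])
E
```

```text
at [ 0.4639 -0.3436  0.0498] psi 1.4338 open 0.55 t 4.2 F [-0.4  1.4  2.3]
turn -0.000 = 1 x -0.0002;  shift [-0.3  0.6 -1.2] = 1 x [-0.31  0.64 -1.16]
[0.21253178 0.03340648 0.1109598 ]
```

arm_command(plan=[0,0,0,0,0,0,-6,0,0,0,-10,0,0,0,-12,0,0,0,-16,0,0,0,-20,0,0,0,-22,0,0,0,-22,0,0,0,-22,0,0,0,-15,0,0,0,-5,0,0,0,0,0,0,0,0,0,0,0,0,0])

```text
time_s: 5.6
eef_pos: [0.4634, -0.3431, 0.1984]
eef_rot: [-0.001, 0.754, 0.657, -0.0]
wrist_force: [0.3, -0.0, -3.4]
opening: 0.551
```

```bash
python3 - <<'E'
from h import *
a=go(.529,-.031,.20,2.11); snap('top','t2');snap('side','s2')
crop('s2',270,120,430,240,5)
E
```

```text
at [ 0.4634 -0.3431  0.1984] psi 1.4338 open 0.551 t 5.6 F [ 0.3 -0.  -3.4]
turn -0.676 = 5 x -0.1352;  shift [234.2 216.5  -1.6] = 10 x [23.42 21.65 -0.16]
```

View pics/s2_c270_120.png

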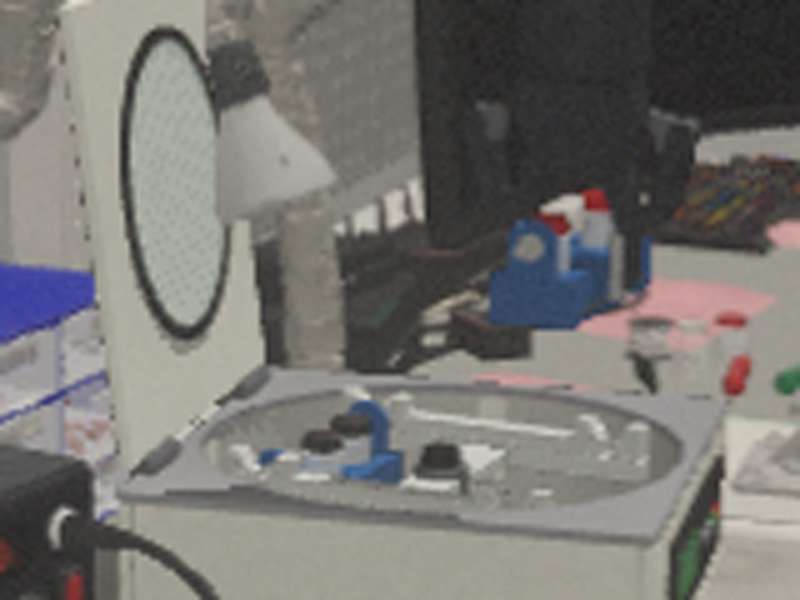

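The side view shows the bucket level in the gripper at crop (570,270), with both red vials in it and clear of the machine.

arm_command(plan=[0,0,0,-0.07,0,0,0,-0.12,0,0,0,-0.12,0,0,0,-0.12,0,0,0,-0.12,0,0,0,-0.08,0,0,0,-0.046,10,9.2,0,0,20,18.5,0,0,25,23.1,0,0,28,25.9,0,0,28,25.9,0,0,28,25.9,0,0,28,25.9,0,0,25,23.1,0,0,20,18.5,0,0,15,13.9,0,0,7.2,6.6,0,0,0,0,0,0,0,0,0,0])

```text
time_s: 7.7
eef_pos: [0.5294, -0.0319, 0.1997]
eef_rot: [-0.0, 0.493, 0.87, -0.0]
wrist_force: [0.2, -0.6, -2.9]
opening: 0.55
```

```bash
python3 - <<'E'
from h import *
a=go(.529,-.031,.006,2.11)
E
```

```text
at [ 0.5294 -0.0319  0.1997] psi 2.1096 open 0.55 t 7.7 F [ 0.2 -0.6 -2.9]
turn -0.000 = 1 x -0.0004;  shift [1.000e+00 1.000e-01 1.937e+02] = 6 x [1.600e-01 2.000e-02 3.229e+01]
```

arm_command(plan=[0,0,10,0,0,0,20,0,0,0,25,0,0,0,28,0,0,0,28,0,0,0,25,0,0,0,20,0,0,0,16,0,0,0,10,0,0,0,6,0,0,0,3,0,0,0,1.5,0,0,0,0,0,0,0,0,0])

```text
time_s: 9.1
eef_pos: [0.5302, -0.0317, 0.0081]
eef_rot: [0.001, 0.493, 0.87, 0.0]
wrist_force: [0.3, -0.4, -3.3]
opening: 0.547
```

arm_command(plan=[0,0,1,0,0,0,1,0,0,0,1,0,0,0,0,0,0,0,0,0])

```text
time_s: 9.6
eef_pos: [0.5296, -0.0316, 0.0043]
eef_rot: [-0.0, 0.493, 0.87, -0.0]
wrist_force: [0.2, 0.2, -2.6]
opening: 0.552
```

arm_command(plan=[0,0,1,0,0,0,0.7,0,0,0,0,0,0,0,0,0])

```text
time_s: 10.0
eef_pos: [0.5296, -0.0316, 0.0027]
eef_rot: [-0.0, 0.493, 0.87, 0.0]
wrist_force: [-0.6, -1.0, -2.8]
opening: 0.549
```

arm_command(plan=[0,0,0.7,0,0,0,0.5,0,0,0,0,0,0,0,0,0])

```text
time_s: 10.4
eef_pos: [0.5297, -0.0316, 0.0026]
eef_rot: [-0.0, 0.493, 0.87, -0.0]
wrist_force: [-5.7, 0.4, 9.5]
opening: 0.55
```

Contact. Release and rise; then look.

arm_command(plan=[0,0,-0.7,0,0,0,0,0,0,0,0,0,0,0,0,0,0,0,-10,0,0,0,-25,0,0,0,-35,0,0,0,-35,0,0,0,-35,0,0,0,-30,0,0,0,-20,0,0,0,0,0,0,0,0,0], grip=0.75)

```text
time_s: 11.7
eef_pos: [0.5296, -0.0316, 0.1925]
eef_rot: [0.0, 0.493, 0.87, 0.0]
wrist_force: [-0.4, 0.3, -1.0]
opening: 0.754
```

```bash
python3 - <<'E'
from h import *
print(pose()[0])
t=snap('top','t3');s=snap('side','s3')
a=cv2.resize(t['color'][165:305,250:390],None,fx=4,fy=4,interpolation=3); b=cv2.resize(s['color'][205:305,270:370],None,fx=4,fy=4,interpolation=3)
b=np.vstack([b,np.zeros((160,400,3),np.uint8)])
o=np.hstack([a,b]); cv2.imwrite('pics/m3.png',o[:,:800,::-1]); 
c=(0.5297,-.0316); th=2.1096-np.pi/2
for n,cam,(ox,oy,dx) in(('top',t,(250,165,0)),('side',s,(270,205,560))):
    for y in(-.08,-.04,0,.04,.08):
        z=.057 if abs(y)==.04 else (.028 if y==0 else .044)
        P=[c[0]-np.sin(th)*y,c[1]+np.cos(th)*y,z]; print(n,y,(proj(cam,P)[0]-[ox,oy])*4+[dx,0])
E
```

```text
[ 0.52962406 -0.03159226  0.19252927]
top -0.08 [422.57860223 240.62123153]
top -0.04 [369.50354649 270.29361027]
top 0 [315.43455504 313.57655761]
top 0.04 [260.55498791 339.485723  ]
top 0.08 [206.92350361 377.62102178]
side -0.08 [759.9266588  196.57741609]
side -0.04 [772.56690106 198.80227972]
side 0 [786.01195938 265.25150451]
side 0.04 [800.20330165 244.78126114]
side 0.08 [815.13247353 290.61853151]
```

View pics/m3.png

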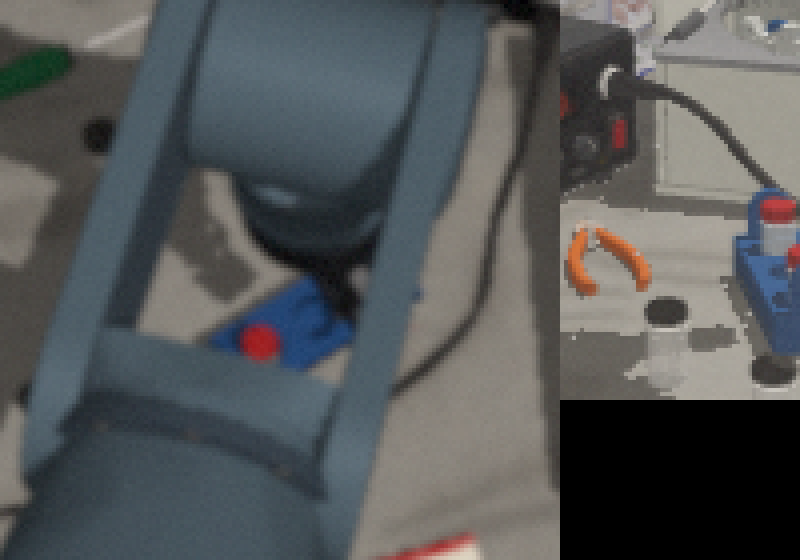

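Bucket is standing at its predicted place: red cap at (260,341) in the left crop against a predicted (260,340). I'll move the arm aside for a clear top view.

```bash
python3 - <<'E'
from h import *
go(.42,-.36,.22)
E
```

```text
at [ 0.5287 -0.0314  0.1909] psi 2.1098 open 0.754 t 11.8 F [ 0.7  0.5 -0.4]
turn -0.000 = 0 x -0.0000;  shift [-226.3 -262.   -29.1] = 10 x [-22.63 -26.2   -2.91]
```

arm_command(plan=[0,0,-25,0,-25,-29,0,0,-25,-29,0,0,-25,-29,0,0,-25,-29,0,0,-25,-29,0,0,-25,-29,0,0,-25,-29,0,0,-25,-29,0,0,-25,-29,0,0,0,0,0,0,0,0,0,0])

```text
time_s: 13.0
eef_pos: [0.4201, -0.3586, 0.2154]
eef_rot: [-0.001, 0.494, 0.869, 0.001]
wrist_force: [0.5, -0.1, -0.2]
opening: 0.746
```

```bash
cat >> h.py <<'E'
def blobs(im,mask,amin=8):
    n,l,st,ce=cv2.connectedComponentsWithStats(mask.astype(np.uint8)); return [(ce[i].round(2),st[i,4]) for i in range(1,n) if st[i,4]>=amin]
def redcaps(c,z=.057):
    im=c['color'].astype(float); w=im[...,0]-np.maximum(im[...,1],im[...,2])
    r=[]
    for ce,a in blobs(im,w>70,12):
        x,y=ce.astype(int); W=np.clip(w[y-6:y+7,x-6:x+7]-30,0,110); g=np.mgrid[y-6:y+7,x-6:x+7]
        uv=[(g[1]*W).sum()/W.sum(),(g[0]*W).sum()/W.sum()]; r.append((np.round(uv,2),a,unproj(c,uv,[z])[0].round(4)))
    return r
E
python3 - <<'E'
from h import *
t=snap('top','t4')
for r in redcaps(t): print(r)
im=cv2.resize(t['color'][170:300,150:370],None,fx=3.6,fy=3.6,interpolation=3)
cv2.imwrite('pics/m4.png',im[:,:,::-1])
E
```

```text
(array([309.33, 146.21]), np.int32(23), array([0.7801, 0.0097, 0.057 ]))
(array([333.95, 187.17]), np.int32(91), array([ 0.6679, -0.0494,  0.057 ]))
(array([341.92, 198.16]), np.int32(93), array([ 0.6384, -0.0683,  0.057 ]))
(array([  5.38, 199.94]), np.int32(77), array([0.6691, 0.8046, 0.057 ]))
(array([314.24, 249.45]), np.int32(29), array([0.5103, 0.0049, 0.057 ]))
(array([353.2 , 303.42]), np.int32(52), array([ 0.3752, -0.085 ,  0.057 ]))
```

View pics/m4.png

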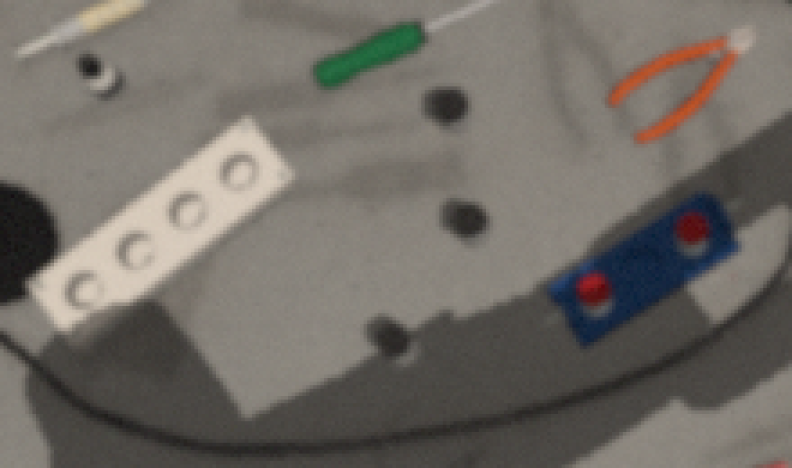

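Clear view: rack at crop (160,225), fresh caps at (446,105), (465,218), (392,337), and bucket with red caps at (595,289) and (692,228). I'll overlay the fitted rack model on an enlargement to refine it.

```bash
cat >> h.py <<'E'
def rackw(p):
    cs,sn=np.cos(p[2]),np.sin(p[2]); f=lambda a,b,z:[p[0]+cs*a-sn*b,p[1]+sn*a+cs*b,z]
    ci=np.linspace(0,2*np.pi,40)
    L=[[f(a,b,.028) for a,b in((.029,.098),(.029,-.098),(-.029,-.098),(-.029,.098),(.029,.098))]]
    for y in(-.069,-.023,.023,.069): L.append([f(.013*np.cos(t),y+.013*np.sin(t),.028) for t in ci])
    return L
def overlay(c,p,box,k,off=(0,0)):
    x0,y0,x1,y1=box; im=cv2.resize(np.ascontiguousarray(c['color'][y0:y1,x0:x1,::-1]),None,fx=k,fy=k,interpolation=2)
    for l in rackw(p):
        uv=((proj(c,l)+off-[x0,y0]+.5)*k-.5); cv2.polylines(im,[np.round(uv*8).astype(np.int32)],False,(0,0,255),1,cv2.LINE_AA,3)
    return im
E
python3 - <<'E'
from h import *
t=load('t4'); s=load('s3'); p=[.5664,.3103,.6392]
a=overlay(t,p,(152,198,236,266),6); b=overlay(s,p,(225,300,283,368),5,(1.3,2.2))
h=max(len(a),len(b)); o=np.zeros((h,a.shape[1]+b.shape[1],3),np.uint8); o[:len(a),:a.shape[1]]=a;o[:len(b),a.shape[1]:]=b
cv2.imwrite('pics/m5.png',o); print(o.shape)
# shaded red cap & fresh
im=t['color'].astype(float); w=im[...,0]-np.maximum(im[...,1],im[...,2])
for (u,v) in((314,249),(342,233)):
    W=np.clip(w[v-6:v+7,u-6:u+7]-20,0,80); g=np.mgrid[v-6:v+7,u-6:u+7]; uv=[(g[1]*W).sum()/W.sum(),(g[0]*W).sum()/W.sum()]; print('red',np.round(uv,2),unproj(t,uv,[.057])[0].round(4))
gr=im.max(2)
for (u,v) in((274,199),(279,230.5),(258,263)):
    v=int(v);W=np.clip(60-gr[v-7:v+8,u-7:u+8],0,35); g=np.mgrid[v-7:v+8,u-7:u+8]; uv=[(g[1]*W).sum()/W.sum(),(g[0]*W).sum()/W.sum()]; print('fresh',np.round(uv,2),unproj(t,uv,[.049])[0].round(4),(W>0).sum())
E
```

```text
(408, 794, 3)
red [314.28 249.58] [0.51   0.0048 0.057 ]
red [341.88 233.16] [ 0.5488 -0.0647  0.057 ]
fresh [274.3  199.09] [0.645  0.1027 0.049 ] 49
fresh [279.56 230.73] [0.5624 0.0906 0.049 ] 53
fresh [258.68 264.15] [0.4796 0.1438 0.049 ] 52
```

View pics/m5.png

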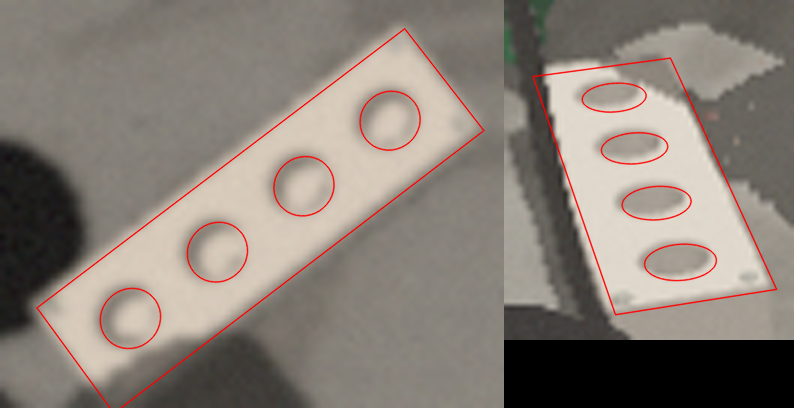

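The model outline and all four bore circles match in both views (rack at 0.5664, 0.3105, 0.639). Now the first red vial.

```bash
python3 - <<'E'
from h import *
a=go(.5097,.0045,.13,2.1096); go(.5097,.0045,.032,from_=a)
E
```

```text
at [ 0.4206 -0.3579  0.2157] psi 2.1091 open 0.755 t 13.05 F [0.3 0.3 0. ]
turn -0.000 = 1 x -0.0005;  shift [265.3 262.4  85.7] = 11 x [24.12 23.85  7.79]
turn -0.000 = 0 x -0.0000;  shift [ 0.  0. 98.] = 3 x [ 0.    0.   32.67]
```

arm_command(plan=[15.3,15.1,0,0,25,24.7,0,0,25,24.7,5,0,25,24.7,10,0,25,24.7,10,0,25,24.7,10,0,25,24.7,10,0,25,24.7,10,0,25,24.7,10,0,25,24.7,10,0,15,15,5.7,0,10,10,5,0,0,0,0,0,0,0,0,0,0,0,0,0], grip=0.53)

```text
time_s: 14.55
eef_pos: [0.5103, 0.0028, 0.1318]
eef_rot: [0.0, 0.494, 0.87, -0.0]
wrist_force: [0.5, -0.4, -0.4]
opening: 0.53
```

```bash
python3 - <<'E'
from h import *
go(.5097,.0045,.032,2.1096)
E
```

```text
at [0.5103 0.0028 0.1318] psi 2.1091 open 0.53 t 14.55 F [ 0.5 -0.4 -0.4]
turn -0.001 = 1 x -0.0005;  shift [ 1.7  0.4 99.8] = 3 x [ 0.57  0.12 33.28]
```

arm_command(plan=[1.5,0.3,20,0,0,0,30,0,0,0,25,0,0,0,15,0,0,0,8,0,0,0,2,0,0,0,0,0,0,0,0,0,0,0,0,0])

```text
time_s: 15.45
eef_pos: [0.5104, 0.0049, 0.0324]
eef_rot: [0.001, 0.493, 0.87, 0.0]
wrist_force: [0.5, 0.1, -0.0]
opening: 0.53
```

arm_command(plan=[0,0,0,0,0,0,0,0,0,0,0,0,0,0,0,0,0,0,0,0,0,0,0,0], grip=0.1)

```text
time_s: 16.05
eef_pos: [0.5099, 0.005, 0.032]
eef_rot: [0.0, 0.493, 0.87, -0.0]
wrist_force: [-1.9, -0.3, 5.5]
opening: 0.245
```

arm_command(plan=[0,0,-6,0,0,0,-15,0,0,0,-25,0,0,0,-30,0,0,0,-25,0,0,0,-7,0,0,0,0,-0.1,0,0,0,0,0,0,0,0])

```text
time_s: 16.95
eef_pos: [0.509, 0.0053, 0.1385]
eef_rot: [-0.001, 0.45, 0.893, -0.0]
wrist_force: [-0.4, -0.8, -0.6]
opening: 0.241
```

```bash
python3 - <<'E'
from h import *
go(.6076,.2551,.14,2.2100)
E
```

```text
at [0.509  0.0053 0.1385] psi 2.2074 open 0.241 t 16.95 F [-0.4 -0.8 -0.6]
turn -0.003 = 1 x -0.0026;  shift [141.6 228.2  -1.5] = 8 x [17.7  28.52 -0.19]
```

arm_command(plan=[9,14.5,0,0,17,27.4,0,0,20,32.2,0,0,20,32.2,0,0,20,32.2,0,0,20,32.2,0,0,17,27.4,0,0,12,19.3,0,0,6.6,10.8,0,0,0,0,0,0,0,0,0,0,0,0,0,0])

```text
time_s: 18.15
eef_pos: [0.608, 0.2536, 0.1392]
eef_rot: [-0.0, 0.45, 0.893, -0.0]
wrist_force: [-0.9, -0.1, -0.4]
opening: 0.242
```

```bash
python3 - <<'E'
from h import *
go(.6076,.2551,.06,2.2100)
p=[.5664,.3105,.6392]
t=snap('top','t6');s=snap('side','s6')
a=overlay(t,p,(152,178,236,266),5); b=overlay(s,p,(215,260,290,368),5,(1.3,2.2))
h=max(len(a),len(b)); o=np.zeros((h,a.shape[1]+b.shape[1],3),np.uint8); o[:len(a),:a.shape[1]]=a;o[:len(b),a.shape[1]:]=b
cv2.imwrite('pics/m6.png',o); print(o.shape)
P=pose()[0]; print('vial bottom/top ctr in side crop',[(proj(s,[P[0],P[1],P[2]+dz])[0]+[1.3,2.2]-[215,260])*5+[420,0] for dz in(-.028,.025)])
E
```

```text
at [0.608  0.2536 0.1392] psi 2.2084 open 0.242 t 18.15 F [-0.9 -0.1 -0.4]
turn -0.002 = 1 x -0.0016;  shift [ 1.4  0.5 79.2] = 3 x [ 0.47  0.18 26.4 ]
(540, 795, 3)
vial bottom/top ctr in side crop [array([565.99340066, 104.98560332]), array([558.63096263, -20.17200678])]
```

View pics/m6.png

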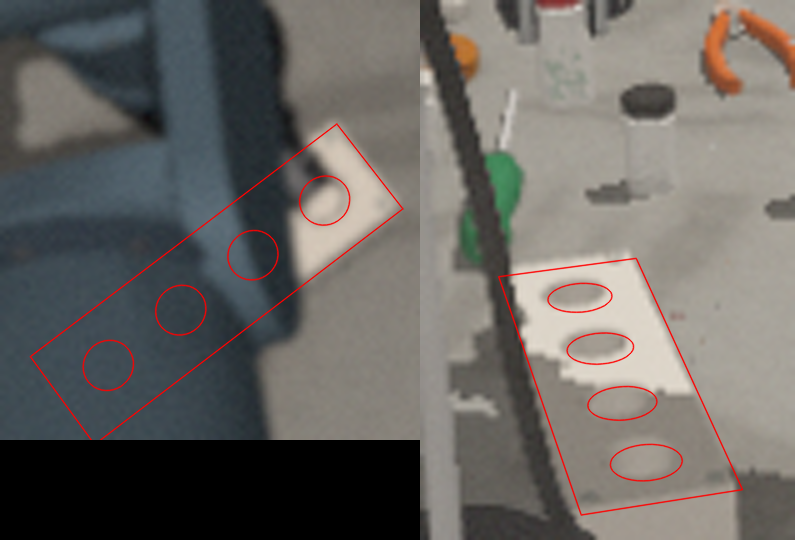

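The vial hangs vertical at (565,100) in the side crop, as predicted, and the rack hasn't moved.

arm_command(plan=[1.2,0.4,15,0,0,0,25,0,0,0,22,0,0,0,12,0,0,0,4,0,0,0,0,0,0,0,0,0,0,0,0,0,0,0,0,0])

```text
time_s: 19.15
eef_pos: [0.6086, 0.2563, 0.0626]
eef_rot: [0.001, 0.449, 0.893, 0.001]
wrist_force: [-0.5, -0.4, 0.2]
opening: 0.243
```

```bash
python3 - <<'E'
from h import *
go(.6076,.2551,.032,2.2100)
E
```

```text
at [0.6086 0.2563 0.0626] psi 2.2098 open 0.243 t 19.15 F [-0.5 -0.4  0.2]
turn -0.000 = 1 x -0.0002;  shift [-0.3 -1.5 30.6] = 1 x [-0.31 -1.54 30.59]
```

arm_command(plan=[-0.3,-1.3,0,0,0,0,0,0,0,0,0,0,0,0,0,0])

```text
time_s: 19.55
eef_pos: [0.6071, 0.2551, 0.0615]
eef_rot: [0.0, 0.449, 0.893, 0.0]
wrist_force: [0.1, 0.5, 0.2]
opening: 0.242
```

arm_command(plan=[0,0,0,0])

```text
time_s: 19.65
eef_pos: [0.6071, 0.255, 0.0615]
eef_rot: [0.0, 0.449, 0.893, -0.0]
wrist_force: [0.5, -0.0, -0.2]
opening: 0.245
```

Settled. Lower gently.

arm_command(plan=[0,0.4,3,0,0,0,3,0,0,0,3,0,0,0,2,0,0,0,0,0,0,0,0,0])

```text
time_s: 20.25
eef_pos: [0.6079, 0.2556, 0.0506]
eef_rot: [0.0, 0.449, 0.893, 0.0]
wrist_force: [1.9, 1.8, 0.4]
opening: 0.243
```

arm_command(plan=[0,0.4,4,0,0,0,4,0,0,0,4,0,0,0,3,0,0,0,2,0,0,0,0,0,0,0,0,0])

```text
time_s: 20.95
eef_pos: [0.6072, 0.2553, 0.033]
eef_rot: [-0.0, 0.449, 0.893, -0.0]
wrist_force: [0.7, 1.7, -0.9]
opening: 0.246
```

arm_command(plan=[0,0,0.7,0,0,0,0,0,0,0,0,0,0,0,0,0,0,0,-12,0,0,0,-25,0,0,0,-30,0,0,0,-30,0,0,0,-10,0,0,0,0,0.1,0,0,0,0,0,0,0,0], grip=0.5)

```text
time_s: 22.15
eef_pos: [0.6071, 0.2554, 0.139]
eef_rot: [-0.001, 0.492, 0.87, -0.0]
wrist_force: [-0.7, 0.8, 0.4]
opening: 0.503
```

```bash
python3 - <<'E'
from h import *
go(.5494,-.0653,.14,2.11)
E
```

```text
at [0.6071 0.2554 0.139 ] psi 2.1121 open 0.503 t 22.15 F [-0.7  0.8  0.4]
turn 0.002 = 1 x 0.0021;  shift [-245.5 -214.2   -1. ] = 10 x [-24.55 -21.42  -0.1 ]
```

arm_command(plan=[-12,-10.5,0,0,-20,-17.5,0,0,-27,-23.6,0,0,-27,-23.6,0,0,-27,-23.6,0,0,-27,-23.6,0,0,-27,-23.6,0,0,-27,-23.6,0,0,-22,-19.2,0,0,-18,-15.7,0,0,-11.5,-9.7,0,0,0,0,20,0,0,0,10,0,0,0,0,0,0,0,0,0,0,0,0,0], grip=0.53)

```text
time_s: 23.75
eef_pos: [0.5504, -0.0648, 0.1104]
eef_rot: [0.0, 0.493, 0.87, 0.0]
wrist_force: [0.2, 0.1, 0.0]
opening: 0.528
```

```bash
python3 - <<'E'
from h import *
go(.5494,-.0653,.032,2.11)
E
```

```text
at [ 0.5504 -0.0648  0.1104] psi 2.1108 open 0.528 t 23.75 F [0.2 0.1 0. ]
turn 0.001 = 1 x 0.0008;  shift [ 0.1 -1.1 78.4] = 3 x [ 2.000e-02 -3.700e-01  2.613e+01]
```

arm_command(plan=[0,-0.8,20,0,0,0,25,0,0,0,20,0,0,0,10,0,0,0,3.4,0,0,0,0,0,0,0,0,0])

```text
time_s: 24.45
eef_pos: [0.5502, -0.0658, 0.0325]
eef_rot: [0.001, 0.493, 0.87, 0.0]
wrist_force: [-0.0, 0.5, -0.4]
opening: 0.529
```

arm_command(plan=[0,0,0,0,0,0,0,0,0,0,0,0,0,0,0,0,0,0,0,0], grip=0.1)

```text
time_s: 24.95
eef_pos: [0.5499, -0.0658, 0.0325]
eef_rot: [0.001, 0.493, 0.87, 0.0]
wrist_force: [-0.9, -0.9, 6.4]
opening: 0.245
```

arm_command(plan=[0,0,-6,0,0,0,-15,0,0,0,-25,0,0,0,-30,0,0,0,-25,0,0,0,-7,0,0,0,0,-0.1,0,0,0,0,0,0,0,0])

```text
time_s: 25.85
eef_pos: [0.5487, -0.0653, 0.1388]
eef_rot: [-0.001, 0.45, 0.893, -0.0]
wrist_force: [-0.7, 0.4, -0.4]
opening: 0.245
```

```bash
python3 - <<'E'
from h import *
go(.5801,.2920,.14,2.21)
E
```

```text
at [ 0.5487 -0.0653  0.1388] psi 2.2074 open 0.245 t 25.85 F [-0.7  0.4 -0.4]
turn -0.003 = 1 x -0.0026;  shift [268.  238.4  -1.2] = 11 x [24.37 21.67 -0.11]
```

arm_command(plan=[12,10.7,0,0,22,19.6,0,0,28,25,0,0,28,25,0,0,28,25,0,0,28,25,0,0,28,25,0,0,28,25,0,0,25,22.2,0,0,20,17.8,0,0,13,11.6,0,0,7,6.5,0,0,0,0,20,0,0,0,20,0,0,0,15,0,0,0,10,0,0,0,0,0,0,0,0,0,0,0,0,0])

```text
time_s: 27.75
eef_pos: [0.5822, 0.2911, 0.0756]
eef_rot: [0.001, 0.449, 0.893, 0.001]
wrist_force: [-0.1, -0.1, 0.8]
opening: 0.244
```

```bash
python3 - <<'E'
from h import *
go(.5801+.0006,.2920-.0008,.032,2.21)
s=snap('side','s7')
im=s['color'].astype(float); w=im[...,0]-np.maximum(im[...,1],im[...,2])
for ce,a in blobs(im,w>55,10):
    if 215<ce[0]<300 and 240<ce[1]<370: print(ce,a)
print('expected cap-mid spun1',proj(s,[.6076,.2551,.052])[0]+[1.3,2.2], 'held',proj(s,pose()[0]+[0,0,.02])[0]+[1.3,2.2])
E
```

```text
at [0.5822 0.2911 0.0756] psi 2.2095 open 0.244 t 27.75 F [-0.1 -0.1  0.8]
turn -0.000 = 1 x -0.0005;  shift [ 1.  -1.2 43.6] = 2 x [ 0.5  -0.59 21.78]
[286.08 268.33] 60
[275.67 275.1 ] 21
[247.38 296.46] 68
[233.28 303.25] 36
expected cap-mid spun1 [245.82746562 308.40994074] held [247.94547849 297.54098573]
```

```bash
python3 - <<'E'
from h import *
s=load('s7'); t=snap('top','t7'); p=[.5664,.3105,.6392]
a=overlay(t,p,(152,178,252,266),4); b=overlay(s,p,(195,255,290,375),4,(1.3,2.2))
h=max(len(a),len(b)); o=np.zeros((h,a.shape[1]+b.shape[1],3),np.uint8); o[:len(a),:a.shape[1]]=a;o[:len(b),a.shape[1]:]=b
cv2.imwrite('pics/m7.png',o); print(o.shape)
E
```

```text
(480, 780, 3)
```

View pics/m7.png

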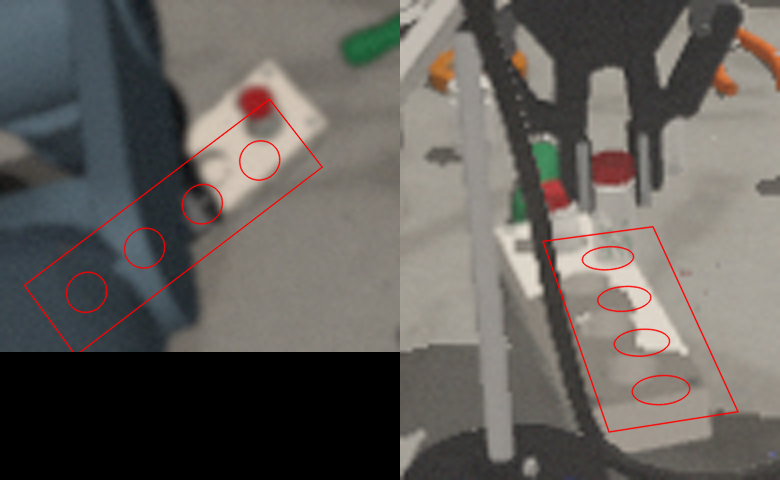

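The rack has been knocked toward +x: spun1's red cap is now at top crop (255,100), still standing. I'll raise the vial and move aside to re-measure.

arm_command(plan=[0,0,-30,0,0,0,-35,0,-20,-20,-10,0,-30,-30,0,0,-30,-30,0,0,-30,-30,0,0,-30,-30,0,0,-30,-30,0,0,-30,-30,0,0,-20,-20,0,0,-20,-20,0,0,-10,-10,0,0,0,0,0,0,0,0,0,0,0,0,0,0])

```text
time_s: 29.35
eef_pos: [0.5299, -0.0575, 0.1494]
eef_rot: [-0.0, 0.449, 0.894, 0.0]
wrist_force: [-0.2, 0.1, -0.3]
opening: 0.242
```

```bash
python3 - <<'E'
from h import *
print(pose()[0],pose()[2])
t=snap('top','t8'); s=snap('side','s8')
for r in redcaps(t): print(r)
# automatic rack estimate: bright mask -> minAreaRect on z=.028 plane (bench px 150..260,160..280)
K=8;x0,y0=140,165; im=cv2.resize(t['color'][y0:275,x0:265],None,fx=K,fy=K,interpolation=2).astype(float)
m=((im.min(2)>150)).astype(np.uint8); cs,_=cv2.findContours(m,0,2); c=max(cs,key=cv2.contourArea)[:,0,:]
uv=(c+.5)/K-.5+[x0,y0]; W=unproj(t,uv,np.full(len(uv),.028))[:,:2]
r=cv2.minAreaRect((W*1000).astype(np.float32)); print('rect',r)
a=cv2.resize(np.ascontiguousarray(t['color'][180:270,150:250,::-1]),None,fx=6,fy=6,interpolation=2); cv2.imwrite('pics/m8.png',a)
E
```

```text
[ 0.5299393  -0.05752658  0.14942456] 2.2110318388583696
(array([308.05, 146.36]), np.int32(26), array([0.7798, 0.013 , 0.057 ]))
(array([  5.37, 199.95]), np.int32(80), array([0.6691, 0.8046, 0.057 ]))
(array([215.68, 203.15]), np.int32(43), array([0.638 , 0.2508, 0.057 ]))
(array([357.14, 302.28]), np.int32(38), array([ 0.3776, -0.0945,  0.057 ]))
rect ((588.7850952148438, 305.4239807128906), (59.53117370605469, 197.6748046875), 40.6817512512207)
```

View pics/m8.png

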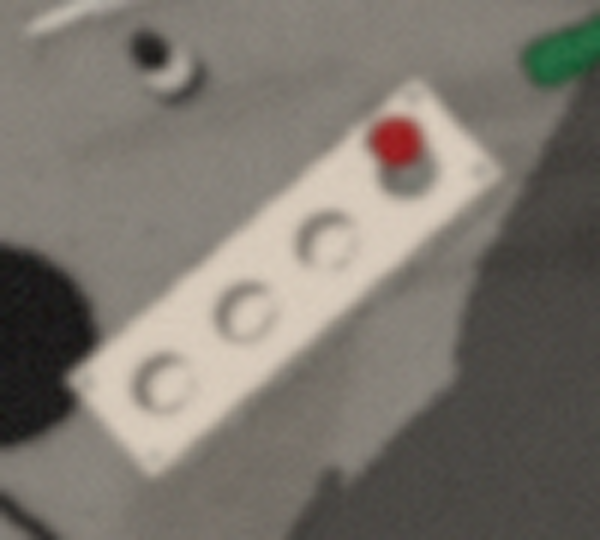

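```bash
python3 - <<'E'
from h import *
t=load('t8'); s=load('s8')
A=lambda p:(np.array(p,float)+.5)/6-.5+[150,180]
bo=[[0,y,.028] for y in(-.023,.023,.069)]; co=[[.029,-.098,.028],[-.029,-.098,.028],[-.029,.098,.028],[.029,.098,.028]]
ub=[[328,242],[247,313],[166,384]]; uc=[[418,78],[502,172],[152,478],[68,380]]
print(fit2(t,bo,A(ub),(.59,.3,.7)),fit2(t,co,A(uc),(.59,.3,.7)),fit2(t,bo+co,A(ub+uc),(.59,.3,.7)))
p=[.5888,.3054,.71]
a=overlay(t,p,(152,185,236,266),5); b=overlay(s,p,(205,280,280,380),5,(1.3,2.2))
h=max(len(a),len(b)); o=np.zeros((h,a.shape[1]+b.shape[1],3),np.uint8); o[:len(a),:a.shape[1]]=a;o[:len(b),a.shape[1]:]=b
cv2.imwrite('pics/m9.png',o); print(o.shape)
E
```

```text
(array([0.58786075, 0.30386781, 0.71277094]), np.float64(0.13767528650529925)) (array([0.58849078, 0.30475477, 0.70798566]), np.float64(0.29297746434457395)) (array([0.58819535, 0.30435246, 0.70934703]), np.float64(0.37919432020350996))
(500, 795, 3)
```

View pics/m9.png

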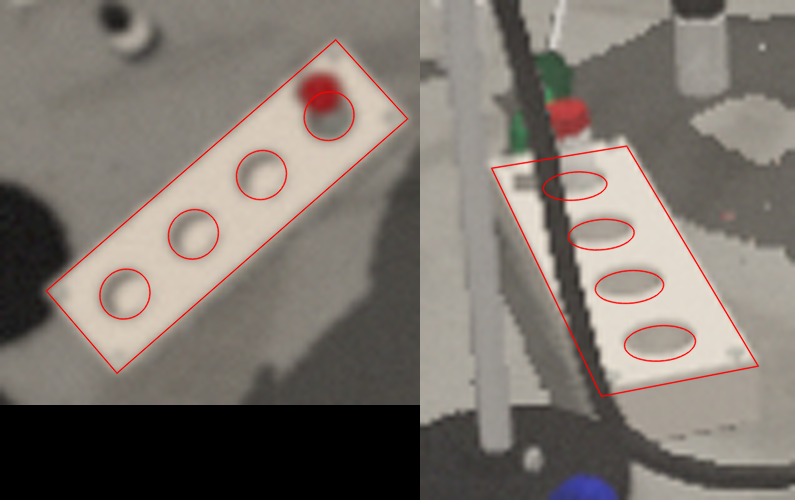

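The refit rack (0.5886, 0.3050, 0.710) matches in both views, and spun1 is still in its bore. Going there.

```bash
python3 - <<'E'
from h import *
go(.6042,.2868,.14,2.281)
s=load('s8'); t=load('t8');P=[.6336,.2529,.052]; print('side exp',proj(s,P)[0]+[1.3,2.2],'obs',(570/5-420/5+205, 115/5+280),'top exp',proj(t,[.6336,.2529,.057]))
E
```

```text
at [ 0.5299 -0.0576  0.1494] psi 2.2115 open 0.241 t 29.45 F [-0.2 -0.1  0.2]
turn -0.070 = 1 x -0.0695;  shift [212.7 280.8   9.4] = 11 x [19.33 25.53  0.85]
side exp [234.90632287 306.13697494] obs (235.0, 303.0) top exp [[214.82136617 204.85030268]]
```

arm_command(plan=[0,0,0,-0.07,10,13.2,0,0,18,23.8,0,0,23,30.4,0,0,23,30.4,0,0,23,30.4,0,0,23,30.4,0,0,23,30.4,0,0,20,26.4,0,0,18,23.8,0,0,15,19.8,0,0,10,13.2,0,0,6.7,8.6,0,0,0,0,20,0,0,0,25,0,0,0,20,0,0,0,10,0,0,0,0,0,0,0,0,0,0,0,0,0])

```text
time_s: 31.45
eef_pos: [0.6055, 0.2857, 0.076]
eef_rot: [0.001, 0.418, 0.909, 0.001]
wrist_force: [0.9, 0.0, 0.3]
opening: 0.245
```

arm_command(plan=[0,0,0,0,0,0,0,0])

```text
time_s: 31.65
eef_pos: [0.605, 0.2857, 0.0754]
eef_rot: [0.001, 0.418, 0.909, 0.0]
wrist_force: [0.1, -0.3, -0.5]
opening: 0.243
```

```bash
python3 - <<'E'
from h import *
go(.6042,.2868,.032,2.281)
s=snap('side','s9')
im=s['color'].astype(float); w=im[...,0]-np.maximum(im[...,1],im[...,2])
for ce,a in blobs(im,w>55,10):
    if 215<ce[0]<300 and 240<ce[1]<370: print(ce,a)
im=load('s8')['color'].astype(float); w=im[...,0]-np.maximum(im[...,1],im[...,2])
for ce,a in blobs(im,w>55,10):
    if 215<ce[0]<300 and 240<ce[1]<370: print('before',ce,a)
E
```

```text
at [0.605  0.2857 0.0754] psi 2.2798 open 0.243 t 31.65 F [ 0.1 -0.3 -0.5]
turn -0.001 = 1 x -0.0012;  shift [ 1.4  0.2 43.4] = 2 x [ 0.68  0.09 21.7 ]
[274.43 270.45] 58
[286.08 268.41] 63
[238.44 293.75] 61
before [274.43 270.45] 58
before [286.06 268.38] 63
before [223.19 269.62] 21
before [234.26 302.94] 50
```

arm_command(plan=[1.3,0.2,6,0,0,0,6,0,0,0,3,0,0,0,3,0,0,0,3,0,0,0,3,0,0,0,0,0,0,0,0,0])

```text
time_s: 32.5
eef_pos: [0.6038, 0.2866, 0.0504]
eef_rot: [0.0, 0.418, 0.909, 0.0]
wrist_force: [-0.6, -1.1, 0.9]
opening: 0.241
```

arm_command(plan=[0,0,4,0,0,0,4,0,0,0,4,0,0,0,3,0,0,0,2,0,0,0,0,0,0,0,0,0])

```text
time_s: 33.2
eef_pos: [0.6038, 0.2866, 0.0334]
eef_rot: [0.0, 0.418, 0.909, 0.0]
wrist_force: [-0.8, 0.6, -0.1]
opening: 0.243
```

arm_command(plan=[0,0,0.7,0,0,0,0,0,0,0,0,0,0,0,0,0,0,0,-12,0,0,0,-25,0,0,0,-30,0,0,0,-30,0,0,0,-10,0,0,0,0,0.14,0,0,0,0.14,0,0,0,0.14,0,0,0,0.14,0,0,0,0.14,0,0,0,0.14,0,0,0,0.14,0,0,0,0.14,0,0,0,0.14,0,0,0,0.14,0,0,0,0], grip=0.53)

```text
time_s: 35.2
eef_pos: [0.6034, 0.2865, 0.1391]
eef_rot: [-0.0, 0.905, 0.425, -0.0]
wrist_force: [-0.6, 0.5, -0.0]
opening: 0.53
```

```bash
python3 - <<'E'
from h import *
go(.5628,.0902,.12,.54)
s=snap('side','s10')
im=s['color'].astype(float); w=im[...,0]-np.maximum(im[...,1],im[...,2])
for ce,a in blobs(im,w>55,10):
    if 215<ce[0]<300 and 240<ce[1]<370: print(ce,a)
E
```

```text
at [0.6034 0.2865 0.1391] psi 0.8786 open 0.53 t 35.2 F [-0.6  0.5 -0. ]
turn 0.339 = 3 x 0.1129;  shift [-135.7  147.5   19.1] = 6 x [-22.62  24.58   3.19]
[274.45 270.25] 56
[286.06 268.38] 63
[223.19 269.62] 21
[234.23 302.92] 48
[239.94 313.75] 77
```

Both red caps are now in the rack, at side-image (234,303) and (240,314). Next, fresh2.

arm_command(plan=[0,0,0,0.113,0,0,0,0.113,0,0,0,0.113,-12,13,0,0,-22,24,4,0,-25,27.2,5,0,-25,27.2,5,0,-22,24,5,0,-18,19.5,0,0,-11.7,12.6,0,0,0,0,0,0,0,0,0,0,0,0,0,0,0,0,0,0])

```text
time_s: 36.65
eef_pos: [0.5634, 0.0912, 0.1207]
eef_rot: [-0.0, 0.963, 0.268, 0.0]
wrist_force: [0.1, -0.3, 0.3]
opening: 0.531
```

```bash
python3 - <<'E'
from h import *
go(.5628,.0902,.028,.54)
E
```

```text
at [0.5634 0.0912 0.1207] psi 0.5427 open 0.531 t 36.65 F [ 0.1 -0.3  0.3]
turn 0.003 = 1 x 0.0027;  shift [-1.1  0.5 92.7] = 3 x [-0.35  0.18 30.9 ]
```

arm_command(plan=[-1,0.4,15,0,0,0,25,0,0,0,25,0,0,0,17,0,0,0,8,0,0,0,2.5,0,0,0,0,0,0,0,0,0])

```text
time_s: 37.45
eef_pos: [0.5635, 0.0895, 0.029]
eef_rot: [0.0, 0.964, 0.267, 0.001]
wrist_force: [-0.2, 0.6, -0.1]
opening: 0.528
```

arm_command(plan=[0,0,0,0,0,0,0,0,0,0,0,0,0,0,0,0,0,0,0,0], grip=0.1)

```text
time_s: 37.95
eef_pos: [0.5635, 0.0896, 0.0292]
eef_rot: [0.0, 0.964, 0.267, 0.001]
wrist_force: [-1.3, 1.1, 6.4]
opening: 0.262
```

arm_command(plan=[0,0,0,0,0,0,0,0,0,0,0,0,0,0,0,0,0,0,0,-0.14,0,0,0,-0.14,0,0,0,-0.14,0,0,0,-0.14,0,0,0,-0.14,0,0,0,-0.14,0,0,0,-0.14,0,0,0,-0.14,0,0,0,-0.14,0,0,0,-0.14,0,0,0,-0.14,0,0,0,-0.03,0,0,0,0,0,0,0,0,0,0,0,0], grip=0.5)

```text
time_s: 39.85
eef_pos: [0.5627, 0.0894, 0.0282]
eef_rot: [-0.0, 0.494, 0.87, -0.0]
wrist_force: [0.1, -0.2, 0.3]
opening: 0.498
```

arm_command(plan=[0,0,0,0,0,0,0,0,0,0,0,0,0,0,0,0,0,0,0,0], grip=0.1)

```text
time_s: 40.35
eef_pos: [0.563, 0.0894, 0.0284]
eef_rot: [0.0, 0.493, 0.87, 0.0]
wrist_force: [-0.0, 0.7, 2.0]
opening: 0.268
```

arm_command(plan=[0,0,-6,0,0,0,-15,0,0,0,-25,0,0,0,-30,0,0,0,-25,0,0,0,-9,0,0,0,0,0,0,0,0,0,0,0,0,0])

```text
time_s: 41.25
eef_pos: [0.5615, 0.0895, 0.1365]
eef_rot: [-0.001, 0.493, 0.87, -0.001]
wrist_force: [-0.3, 0.1, -0.6]
opening: 0.259
```

```bash
python3 - <<'E'
from h import *
t=load('t4'); K=6; x0,y0,x1,y1=290,210,370,280
im=cv2.resize(t['color'][y0:y1,x0:x1],None,fx=K,fy=K,interpolation=2).astype(float)
blue=(im[...,2]-im[...,0]>25); print('blue px',blue.sum()/K/K)
def hull(P): return cv2.convexHull(np.round(((proj(t,P)-[x0,y0]+.5)*K-.5)*16).astype(np.int32).reshape(-1,1,2))
def box(f,ax,ay,az): return [f(x,y,z) for x in ax for y in ay for z in az]
def mask(p):
    cs,sn=np.cos(p[2]),np.sin(p[2]); f=lambda a,b,z:[p[0]+cs*a-sn*b,p[1]+sn*a+cs*b,z]
    m=np.zeros(blue.shape,np.uint8)
    for B in((( -.024,.024),(-.066,.066),(0,.028)),((-.015,.015),(.060,.066),(0,.057)),((-.015,.015),(-.066,-.060),(0,.057))): cv2.fillConvexPoly(m,hull(box(f,*B)),1,cv2.LINE_8,4)
    return m>0
ig=np.zeros(blue.shape,np.uint8)
for v in((.51,.0048),(.5488,-.0647)): cv2.fillConvexPoly(ig,hull([[v[0]+.016*np.cos(a),v[1]+.016*np.sin(a),z] for a in np.linspace(0,6.28,20) for z in(.02,.06)]),1,cv2.LINE_8,4)
ok=ig==0
def cost(p): return ((mask(p)!=blue)&ok).sum()
best=None
cen=np.array([.5297,-.0316]);th0=.5388
for dth in(-.02,-.01,0,.01,.02):
  th=th0+dth
  for dx in np.arange(-4,4.1,.5):
    for dy in np.arange(-5,5.1,.5):
      q=[cen[0]+1e-3*(np.cos(th0)*dx-np.sin(th0)*dy),cen[1]+1e-3*(np.sin(th0)*dx+np.cos(th0)*dy),th]; v=cost(q)
      if best is None or v<best[0]: best=(v,dth,dx,dy,q)
print(best, mask(best[4]).sum()/36)
go(.563,.0894,.14)
E
```

```text
blue px 718.4166666666666
(np.int64(4847), 0.01, np.float64(2.0), np.float64(1.0), [np.float64(0.5309035436824064), np.float64(-0.02971546223053519), 0.5488]) 1094.9722222222222
at [0.5615 0.0895 0.1365] psi 2.1107 open 0.259 t 41.25 F [-0.3  0.1 -0.6]
turn -0.000 = 0 x -0.0000;  shift [-0.8  1.3 -3.5] = 1 x [-0.82  1.27 -3.47]
```

```bash
python3 - <<'E'
from h import *
go(.5087,.0036,.075,2.1096)
E
```

```text
at [0.5615 0.0895 0.1365] psi 2.1107 open 0.259 t 41.25 F [-0.3  0.1 -0.6]
turn 0.001 = 1 x 0.0011;  shift [-46.6 -89.4  61.5] = 4 x [-11.65 -22.34  15.38]
```

arm_command(plan=[-6,-11.4,0,0,-11,-21,0,0,-12,-23,0,0,-9,-17,0,0,-6,-11.5,0,0,-2.6,-5.5,0,0,0,0,20,0,0,0,22,0,0,0,14,0,0,0,5,0,0,0,0,0,0,0,0,0,0,0,0,0,0,0,0,0,0,0,0,0])

```text
time_s: 42.75
eef_pos: [0.5103, 0.0035, 0.0777]
eef_rot: [0.0, 0.493, 0.87, 0.0]
wrist_force: [0.3, 0.1, 0.6]
opening: 0.265
```

```bash
python3 - <<'E'
from h import *
go(.5087,.0036,.033,2.1096)
E
```

```text
at [0.5103 0.0035 0.0777] psi 2.1108 open 0.265 t 42.75 F [0.3 0.1 0.6]
turn 0.001 = 1 x 0.0012;  shift [ 1.  -1.3 44.7] = 2 x [ 0.48 -0.67 22.37]
```

arm_command(plan=[0.9,-1.2,6,0,0,0,6,0,0,0,3,0,0,0,3,0,0,0,3,0,0,0,3,0,0,0,2,0,0,0,0,0,0,0,0,0])

```text
time_s: 43.65
eef_pos: [0.5085, 0.0036, 0.0512]
eef_rot: [0.0, 0.493, 0.87, 0.0]
wrist_force: [-0.1, -0.2, 0.4]
opening: 0.264
```

Bottom is 5 mm into the bore with no force. Go on, release, rise.

arm_command(plan=[0,0,4,0,0,0,4,0,0,0,4,0,0,0,3,0,0,0,2,0,0,0,0,0,0,0,0,0])

```text
time_s: 44.35
eef_pos: [0.5085, 0.0037, 0.0342]
eef_rot: [-0.0, 0.493, 0.87, 0.0]
wrist_force: [0.4, -0.6, 0.4]
opening: 0.266
```

arm_command(plan=[0,0,0.8,0,0,0,0,0,0,0,0,0])

```text
time_s: 44.65
eef_pos: [0.5085, 0.0037, 0.0335]
eef_rot: [0.0, 0.493, 0.87, 0.0]
wrist_force: [0.6, -0.8, -0.5]
opening: 0.261
```

arm_command(plan=[0,0,0,0,0,0,0,0,0,0,0,0,0,0,0,0,0,0,-10,0,0,0,-20,0,0,0,-25,0,0,0,-25,0,0,0,-10,0,0,0,0,0.14,0,0,0,0.14,0,0,0,0.14,0,0,0,0.14,0,0,0,0.14,0,0,0,0.14,0,0,0,0.14,0,0,0,0.14,0,0,0,0.14,0,0,0,0.14,0,0,0,0.14], grip=0.5)

```text
time_s: 46.65
eef_pos: [0.5082, 0.0037, 0.1231]
eef_rot: [-0.0, 0.96, 0.279, -0.0]
wrist_force: [0.6, 0.3, -0.2]
opening: 0.501
```

```bash
python3 - <<'E'
from h import *
go(.4793,.143,.12,.54)
E
```

```text
at [0.5082 0.0037 0.1231] psi 0.565 open 0.501 t 46.65 F [ 0.6  0.3 -0.2]
turn 0.025 = 1 x 0.0250;  shift [  46.9 -134.3    3.1] = 5 x [  9.37 -26.86   0.62]
```

arm_command(plan=[0,0,0,0.025,5,-14.2,0,0,9,-25.6,0,0,10,-28.4,0,0,9,-25.6,0,0,7,-20,0,0,4,-11.5,0,0,2.4,-8.2,0,0,0,0,0,0,0,0,0,0,0,0,0,0,0,0,0,0])

```text
time_s: 47.85
eef_pos: [0.4791, 0.1411, 0.1234]
eef_rot: [0.0, 0.963, 0.269, -0.0]
wrist_force: [0.3, 0.1, -0.3]
opening: 0.499
```

```bash
python3 - <<'E'
from h import *
go(.4791,.1423,.028,.54)
E
```

```text
at [0.4791 0.1411 0.1234] psi 0.5448 open 0.499 t 47.85 F [ 0.3  0.1 -0.3]
turn 0.005 = 1 x 0.0048;  shift [ 0.6 -1.  95.4] = 3 x [ 0.21 -0.32 31.79]
```

arm_command(plan=[0.6,-1,15,0,0,0,25,0,0,0,25,0,0,0,18,0,0,0,9,0,0,0,3,0,0,0,0,0,0,0,0,0])

```text
time_s: 48.65
eef_pos: [0.4797, 0.143, 0.0293]
eef_rot: [0.0, 0.963, 0.269, 0.001]
wrist_force: [0.0, -0.3, -1.0]
opening: 0.502
```

arm_command(plan=[0,0,0,0,0,0,0,0,0,0,0,0,0,0,0,0,0,0,0,0], grip=0.1)

```text
time_s: 49.15
eef_pos: [0.4796, 0.1433, 0.0294]
eef_rot: [0.0, 0.963, 0.27, 0.001]
wrist_force: [-1.0, 1.5, 6.6]
opening: 0.259
```

arm_command(plan=[0,0,0,0,0,0,0,0,0,0,0,0,0,0,0,0,0,0,0,-0.14,0,0,0,-0.14,0,0,0,-0.14,0,0,0,-0.14,0,0,0,-0.14,0,0,0,-0.14,0,0,0,-0.14,0,0,0,-0.14,0,0,0,-0.14,0,0,0,-0.14,0,0,0,-0.14,0,0,0,-0.03,0,0,0,0,0,0,0,0,0,0,0,0], grip=0.5)

```text
time_s: 51.05
eef_pos: [0.4788, 0.143, 0.0283]
eef_rot: [-0.0, 0.491, 0.871, -0.0]
wrist_force: [-0.5, 0.0, 0.5]
opening: 0.499
```

arm_command(plan=[0,0,0,0,0,0,0,0,0,0,0,0,0,0,0,0,0,0,0,0], grip=0.1)

```text
time_s: 51.55
eef_pos: [0.4791, 0.1431, 0.0286]
eef_rot: [0.0, 0.491, 0.871, 0.0]
wrist_force: [0.1, 0.2, 2.8]
opening: 0.265
```

arm_command(plan=[0,0,-6,0,0,0,-15,0,0,0,-25,0,0,0,-30,0,0,0,-25,0,0,0,-9,0,0,0,0,0,0,0,0,0,0,0,0,0])

```text
time_s: 52.45
eef_pos: [0.4776, 0.1429, 0.1368]
eef_rot: [-0.001, 0.491, 0.871, -0.001]
wrist_force: [0.7, -0.2, -0.3]
opening: 0.266
```

```bash
python3 - <<'E'
from h import *
go(.5292,-.0307,.14,2.1096)
E
```

```text
at [0.4776 0.1429 0.1368] psi 2.1158 open 0.266 t 52.45 F [ 0.7 -0.2 -0.3]
turn 0.006 = 1 x 0.0062;  shift [-175.5  -44.8   -3.2] = 6 x [-29.25  -7.47  -0.54]
```

arm_command(plan=[0,0,0,0.006,-15,-3.8,0,0,-28,-7.2,0,0,-35,-8.9,0,0,-35,-8.9,0,0,-28,-7.2,0,0,-20,-5.1,0,0,-10,-2.6,0,0,-4.5,-1.1,0,0,0,0,15,0,0,0,22,0,0,0,15,0,0,0,7,0,0,0,0,0,0,0,0,0,0,0,0,0,0,0,0,0])

```text
time_s: 54.15
eef_pos: [0.5311, -0.0307, 0.0803]
eef_rot: [0.001, 0.493, 0.87, 0.0]
wrist_force: [-0.1, 0.2, -0.7]
opening: 0.265
```

```bash
python3 - <<'E'
from h import *
go(.5291,-.0307,.033,2.1096)
E
```

```text
at [ 0.5311 -0.0307  0.0803] psi 2.1099 open 0.265 t 54.15 F [-0.1  0.2 -0.7]
turn 0.000 = 1 x 0.0003;  shift [ 1.  -1.7 47.3] = 2 x [ 0.51 -0.85 23.65]
```

arm_command(plan=[0.9,-1.4,7,0,0,0,7,0,0,0,4,0,0,0,3,0,0,0,3,0,0,0,3,0,0,0,2,0,0,0,0,0,0,0,0,0])

```text
time_s: 55.05
eef_pos: [0.5289, -0.0306, 0.0505]
eef_rot: [0.0, 0.493, 0.87, 0.0]
wrist_force: [0.6, -0.2, -0.3]
opening: 0.261
```

arm_command(plan=[0,0,4,0,0,0,4,0,0,0,4,0,0,0,3,0,0,0,2,0,0,0,0,0,0,0,0,0])

```text
time_s: 55.75
eef_pos: [0.5288, -0.0306, 0.0334]
eef_rot: [-0.0, 0.493, 0.87, -0.0]
wrist_force: [0.2, -0.4, 0.5]
opening: 0.265
```

arm_command(plan=[0,0,0.3,0,0,0,0,0,0,0,0,0,0,0,0,0,0,0,0,0,0,0,-10,0,0,0,-20,0,0,0,-25,0,0,0,-25,0,0,0,-25,0,0,0,-10,0,0,0,0,0,0,0,0,0], grip=0.5)

```text
time_s: 57.05
eef_pos: [0.5283, -0.0304, 0.1474]
eef_rot: [-0.0, 0.493, 0.87, -0.0]
wrist_force: [-0.1, 0.3, 0.0]
opening: 0.503
```

```bash
python3 - <<'E'
from h import *
go(.5297,-.0316,.004,2.1096)
t=snap('top','t12');s=snap('side','s12')
a=cv2.resize(s['color'][190:330,215:355,::-1],None,fx=4,fy=4,interpolation=2)
cv2.imwrite('pics/m12.png',a)
E
```

```text
at [ 0.5283 -0.0304  0.1474] psi 2.1098 open 0.503 t 57.05 F [-0.1  0.3  0. ]
turn 0.000 = 1 x 0.0002;  shift [ -1.7   0.6 143.4] = 5 x [-0.35  0.12 28.69]
```

View pics/m12.png

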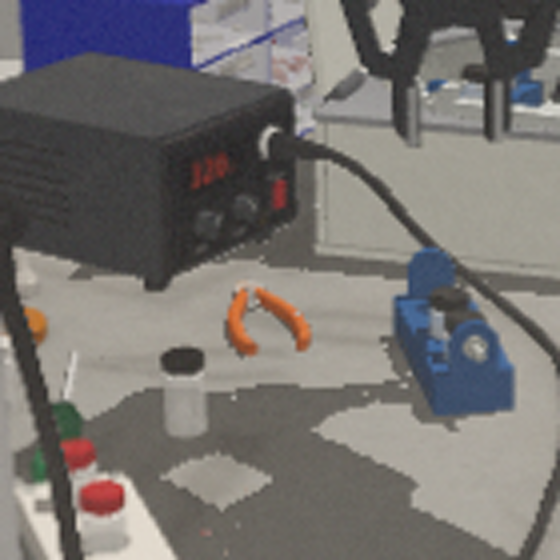

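The bucket stands level with two black-capped vials in its middle and +y bores. Both red vials are in the rack and the spare fresh vial is standing. Now I'll regrip the bucket.

arm_command(plan=[-1.5,0.5,10,0,0,0,22,0,0,0,28,0,0,0,28,0,0,0,22,0,0,0,15,0,0,0,9,0,0,0,5,0,0,0,0,0,0,0,0,0,0,0,0,0], grip=0.78)

```text
time_s: 58.25
eef_pos: [0.5308, -0.0318, 0.0101]
eef_rot: [0.001, 0.493, 0.87, 0.0]
wrist_force: [1.1, -0.5, 1.0]
opening: 0.781
```

```bash
python3 - <<'E'
from h import *
go(.5297,-.0316,.003,2.1096)
E
```

```text
at [ 0.5308 -0.0318  0.0101] psi 2.1098 open 0.781 t 58.25 F [ 1.1 -0.5  1. ]
turn 0.000 = 1 x 0.0002;  shift [ 0.7 -0.9  7.1] = 1 x [ 0.75 -0.88  7.09]
```

arm_command(plan=[0.6,-0.7,4,0,0,0,2.5,0,0,0,0,0,0,0,0,0,0,0,0,0])

```text
time_s: 58.75
eef_pos: [0.5291, -0.0314, 0.0026]
eef_rot: [0.0, 0.493, 0.87, 0.0]
wrist_force: [0.7, -0.9, 0.4]
opening: 0.78
```

arm_command(plan=[0,0,0,0,0,0,0,0,0,0,0,0,0,0,0,0,0,0,0,0,0,0,0,0], grip=0.3)

```text
time_s: 59.35
eef_pos: [0.5296, -0.0315, 0.003]
eef_rot: [0.0, 0.493, 0.87, 0.0]
wrist_force: [-0.3, 1.5, 4.3]
opening: 0.549
```

arm_command(plan=[0,0,-4,0,0,0,-8,0,0,0,-14,0,0,0,-20,0,0,0,-26,0,0,0,-28,0,0,0,-28,0,0,0,-26,0,0,0,-20,0,0,0,-14,0,0,0,-8,0,0,0,0,0,0,0,0,0,0,0,0,0])

```text
time_s: 60.75
eef_pos: [0.5283, -0.0312, 0.1972]
eef_rot: [-0.001, 0.493, 0.87, -0.0]
wrist_force: [-0.9, 0.7, -3.9]
opening: 0.554
```

```bash
python3 - <<'E'
from h import *
a=go(.4639,-.3436,.20,2.1096); go(.4639,-.3436,.20,1.4338,from_=a)
E
```

```text
at [ 0.5283 -0.0312  0.1972] psi 2.1097 open 0.554 t 60.75 F [-0.9  0.7 -3.9]
turn 0.000 = 1 x 0.0001;  shift [-235.1 -215.5   -2.8] = 10 x [-23.51 -21.55  -0.28]
turn 0.676 = 5 x 0.1352;  shift [ 0.  0. -0.] = 1 x [ 0.  0. -0.]
```

arm_command(plan=[-8,-7.3,0,0,-16,-14.7,0,0,-22,-20.2,0,0,-27,-24.7,0,0,-28,-25.7,0,0,-28,-25.7,0,0,-28,-25.7,0,0,-27,-24.7,0,0,-22,-20.2,0,0,-15,-13.7,0,0,-9,-8.3,0,0,-5.1,-4.6,0,0,0,0,0,0,0,0,0,0])

```text
time_s: 62.15
eef_pos: [0.4649, -0.3429, 0.1983]
eef_rot: [-0.0, 0.493, 0.87, 0.0]
wrist_force: [-0.6, -0.1, -3.1]
opening: 0.55
```

arm_command(plan=[0,0,0,0.05,0,0,0,0.1,0,0,0,0.13,0,0,0,0.13,0,0,0,0.12,0,0,0,0.09,0,0,0,0.056,0,0,0,0,0,0,0,0,0,0,0,0])

```text
time_s: 63.15
eef_pos: [0.465, -0.3433, 0.1986]
eef_rot: [0.0, 0.753, 0.658, 0.0]
wrist_force: [-0.5, 0.4, -2.9]
opening: 0.547
```

```bash
python3 - <<'E'
from h import *
go(.4639,-.3436,.115,1.4338)
E
```

```text
at [ 0.465  -0.3433  0.1986] psi 1.4357 open 0.547 t 63.15 F [-0.5  0.4 -2.9]
turn 0.002 = 1 x 0.0019;  shift [-0.4 -1.1 83.6] = 3 x [-0.15 -0.35 27.88]
```

arm_command(plan=[-0.4,-1,10,0.002,0,0,20,0,0,0,27,0,0,0,27,0,0,0,17,0,0,0,9,0,0,0,3,0,0,0,0,0,0,0,0,0,0,0,0,0,0,0,0,0])

```text
time_s: 64.25
eef_pos: [0.4642, -0.3445, 0.0865]
eef_rot: [0.001, 0.754, 0.656, 0.0]
wrist_force: [0.8, -0.0, -3.7]
opening: 0.551
```

```bash
python3 - <<'E'
from h import *
go(.4639,-.3436,.05,1.4338)
E
```

```text
at [ 0.4642 -0.3445  0.0865] psi 1.4319 open 0.551 t 64.25 F [ 0.8 -0.  -3.7]
turn -0.002 = 1 x -0.0019;  shift [ 0.9 -0.4 36.5] = 2 x [ 0.43 -0.19 18.24]
```

arm_command(plan=[0.7,-0.3,6,-0.002,0,0,6,0,0,0,4,0,0,0,3,0,0,0,3,0,0,0,0,0,0,0,0,0,0,0,0,0])

```text
time_s: 65.05
eef_pos: [0.4637, -0.3435, 0.0638]
eef_rot: [0.0, 0.754, 0.657, 0.0]
wrist_force: [0.8, 0.1, -3.9]
opening: 0.546
```

arm_command(plan=[0,0,0,0])

```text
time_s: 65.15
eef_pos: [0.4637, -0.3435, 0.0638]
eef_rot: [0.0, 0.754, 0.657, -0.0]
wrist_force: [-0.1, -0.4, -3.7]
opening: 0.55
```

arm_command(plan=[0,0,3,0,0,0,3,0,0,0,3,0,0,0,2,0,0,0,1,0,0,0,0,0,0,0,0,0])

```text
time_s: 65.85
eef_pos: [0.4636, -0.3433, 0.0515]
eef_rot: [0.0, 0.754, 0.657, 0.0]
wrist_force: [1.5, -0.7, -4.3]
opening: 0.547
```

arm_command(plan=[0,0,0.8,0,0,0,0,0,0,0,0,0])

```text
time_s: 66.15
eef_pos: [0.4636, -0.3434, 0.0509]
eef_rot: [0.0, 0.754, 0.657, 0.0]
wrist_force: [0.7, -0.3, -2.0]
opening: 0.548
```

arm_command(plan=[0,0,0.5,0,0,0,0,0,0,0,0,0])

```text
time_s: 66.45
eef_pos: [0.4636, -0.3434, 0.0504]
eef_rot: [0.0, 0.754, 0.657, -0.0]
wrist_force: [0.6, 0.1, -1.1]
opening: 0.552
```

arm_command(plan=[0,0,0,0,0,0,0,0,0,0,0,0,0,0,0,0,0,0,0,0], grip=0.62)

```text
time_s: 66.95
eef_pos: [0.4636, -0.3434, 0.0504]
eef_rot: [0.0, 0.754, 0.657, -0.0]
wrist_force: [-0.7, 0.0, 0.2]
opening: 0.623
```

arm_command(plan=[0,0,0,0,0,0,0,0,0,0,0,0,0,0,-4,0,0,0,-8,0,0,0,-15,0,0,0,-25,0,0,0,-30,0,0,0,-30,0,0,0,-30,0,0,0,-20,0,0,0,-5,0,0,0,0,0,0,0,0,0], grip=0.76)

```text
time_s: 68.35
eef_pos: [0.463, -0.3428, 0.2163]
eef_rot: [-0.001, 0.754, 0.657, -0.0]
wrist_force: [-0.1, 0.4, -0.6]
opening: 0.761
```

```bash
python3 - <<'E'
from h import *
go(.25,-.52,.25)
E
```

```text
at [ 0.463  -0.3428  0.2163] psi 1.4337 open 0.761 t 68.35 F [-0.1  0.4 -0.6]
turn -0.000 = 0 x -0.0000;  shift [-204.7 -186.8  -33.7] = 8 x [-25.58 -23.35  -4.22]
```

arm_command(plan=[-15,-13.7,-10,0,-25,-22.8,-10,0,-28,-25.6,-10,0,-28,-25.6,0,0,-28,-25.6,0,0,-28,-25.6,0,0,-25,-22.8,0,0,-20,-18,0,0,-8,-7,0,0,0,0,0,0,0,0,0,0,0,0,0,0,0,0,0,0,0,0,0,0,0,0,0,0,0,0,0,0])

```text
time_s: 69.95
eef_pos: [0.2509, -0.5208, 0.2474]
eef_rot: [0.0, 0.754, 0.657, -0.0]
wrist_force: [-0.3, -0.2, -0.4]
opening: 0.76
```

```bash
python3 - <<'E'
from h import *
t=snap('top','t13');s=snap('side','s13')
f=lambda c,x0,y0,x1,y1,k:cv2.resize(np.ascontiguousarray(c['color'][y0:y1,x0:x1,::-1]),None,fx=k,fy=k,interpolation=2)
a=f(t,395,165,535,295,3);b=f(s,285,180,425,266,2.7); c=f(t,150,165,385,300,1.6); d=f(s,215,250,345,345,2.3)
o=np.zeros((600,800,3),np.uint8)
for im,y,x in((a,0,0),(b,0,421),(c,391,0),(d,240,421)):
    h,w=min(600-y,im.shape[0]),min(800-x,im.shape[1]); o[y:y+h,x:x+w]=im[:h,:w]
cv2.imwrite('pics/m13.png',o)
p=[.4639,-.3436]
print(pose()[0])
E
```

```text
[ 0.25067834 -0.52088072  0.24734329]
```

View pics/m13.png

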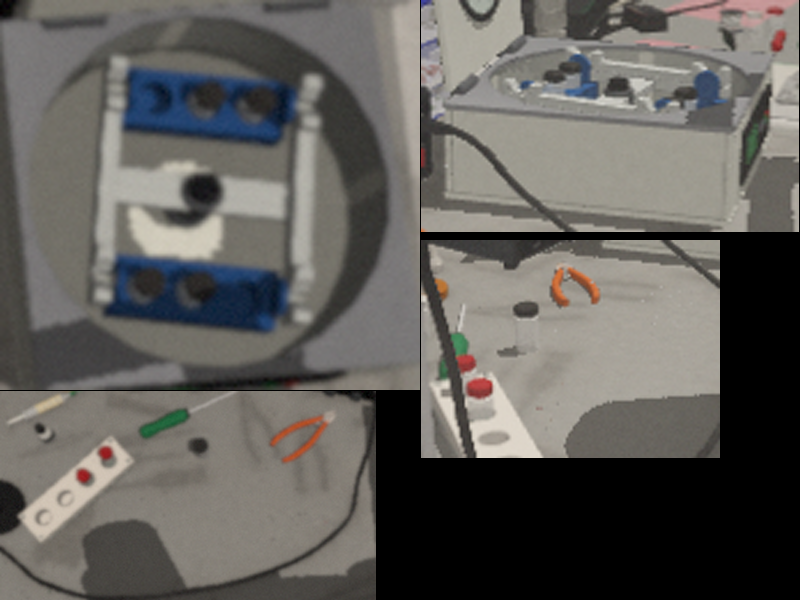

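The bucket hangs in its seats with black caps left and middle at (148,285) and (197,288), straight across from the far ones at (258,102) and (207,97). The reds are in the rack, the spare is standing, and the arm is clear.

```bash
python3 -c "
from bench import ctrl
print(ctrl.hand_in())"
```

```text
the job is handed in; nothing more can be done
None
```

The job is done and handed in at about 70 s of the 208 s allowed; no verdict is reported.

**What was done:**
- I lifted the blue bucket out level and stood it on the bench. Both red-capped vials went into the rack.
- The rack was knocked aside after the first red vial was in it. I caught this before placing the second, measured the rack again and carried on.
- Two black-capped vials went into the bucket's middle and +y bores, across from mate2 and mate1; the far bucket's third place is empty. I then hung the bucket back in its seats.

**Last checks:** The final pictures show:
- The bucket hangs level between its lugs, with a black cap straight across from each far vial and its third bore empty.
- Both red caps are in the rack, the spare black-capped vial is standing, and the bystanders in view are undisturbed. The transformer and tweezers were outside the last pictures.
- Contact forces I read stayed under 12 N, and the robot touches nothing.

**Disagreements:**
- The side camera read about 2 pixels off the top camera, and I corrected for it.
- The first red vial's cap reads about 4 mm off its bore centre. That fits a slight lean within the bore's slack.

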